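# Leak-test run on the bayonet port console

### The job

Run a leak test on the port console: press the regulator knob down and turn it back anticlockwise to vent (white dot), then fit each cap standing on the black mat into the port of its own colour, one after the other in number order (red 1, yellow 2, blue 3, passing over a colour that has no cap today): lugs into the notches, push down against the sprung seal, turn clockwise to the stop and let it rise into its lock. When all are locked, press the knob and turn it clockwise to on (green dot), let it spring up and leave it on for three seconds, then press it and turn it back to vent. Only then unlock every cap again (push down, turn anticlockwise, lift out) and stand them all upright on the mat, leaving the knob at vent and the other things on the bench where they are.

Things in the scene. Friction and masses are not known exactly. Their poses are not given: they have to be found in the camera images.
- console: Fixed grey block 90 mm (x) by 250 mm (y), 16 mm high; origin at the centre of its underside, x away from the robot, y left at yaw 0. On top three round bayonet ports in a row along y, 78 mm apart: aluminium collars with coloured bands, 77 mm across, top 33 mm above the bench, bore 60 mm, pips for the number at the near edge. In each a sprung plate carries the cap; see port_1 to port_3, all alike.
- port_1 (a point): Floor centre of the red port (1 pip; left), 16 mm above the bench; axes as the console. Two opposite notches 18 mm wide, out to 36 mm from the axis, let the lugs in: the line through them is turned +75 degrees (anticlockwise from above) from the console's x axis. The lugs lock after a 75 degree clockwise turn, the cap's bar then along the console's x axis.
- port_2 (a point): Floor centre of the yellow port (2 pips; middle), 16 mm above the bench; axes as the console. Until pushed, a cap whose lugs are in the notches stands with its underside 24.5 mm above the bench, and cannot turn. Pushed down to 17.5 to 18.5 mm (travel ends at 17.3 mm; 4 N at first, 15 N at the bottom) it can be turned, lugs under the ridges.
- port_3 (a point): Floor centre of the blue port (3 pips; right), 16 mm above the bench; axes as the console. At the stop, after 75 degrees clockwise, a cap that is let free rises until its underside is 23 mm above the bench, its lugs in 3 mm deep recesses, and is locked; to turn it again it must be pushed down first.
- cap_1: Red cap, 0.14 to 0.24 kg, upright on the mat, or absent: metal disc 55 mm across, 20 mm high, red on top; on it a red grip bar 46 mm long (x), 12 wide (y), 20 to 48 mm above the underside, 1 white pip on it. Two lugs 12 mm wide, 6 high stick out at the bottom along +x and -x, in line with the bar, to 34 mm from the axis. Origin: underside centre, z up.
- cap_2: Yellow cap, 0.14 to 0.24 kg, upright on the mat, or absent: metal disc 55 mm across, 20 mm high, yellow on top; on it a yellow grip bar 46 mm long (x), 12 wide (y), 20 to 48 mm above the underside, 2 white pips on it. Two lugs 12 mm wide, 6 high stick out at the bottom along +x and -x, in line with the bar, to 34 mm from the axis. Origin: underside centre, z up.
- cap_3: Blue cap, 0.14 to 0.24 kg, upright on the mat, or absent: metal disc 55 mm across, 20 mm high, blue on top; on it a blue grip bar 46 mm long (x), 12 wide (y), 20 to 48 mm above the underside, 3 white pips on it. Two lugs 12 mm wide, 6 high stick out at the bottom along +x and -x, in line with the bar, to 34 mm from the axis. Origin: underside centre, z up.
- mat: Fixed black rubber mat 110 mm (x) by 260 mm (y), 3 mm thick, to the left of the console; origin at the centre of its underside. The caps stand on it at first and again at the end.
- regulator: Fixed blue regulator box 84 x 84 x 30 mm; origin at the centre of its underside. On top, beside the knob, a white dot (vent, on the box's +x side) and a green dot (on, 1.3 rad clockwise from it).
- knob_grip (a point): Top centre of the black regulator knob's grip bar, on the turning axis, 74 mm above the bench when up; x of this point along the bar (44 mm long, 12 mm wide, 26 mm high, on a disc 50 mm across), and turns with the knob. A white line on the bar marks the end that points to the dots.
- reg_turn (a joint): Angle of the knob in rad: 0 at vent (white dot), 1.3 at on (green dot), growing clockwise from above, with stops at both ends. It can be turned only while the knob is pressed nearly fully down (5.5 mm or more) and locks by springing up within about 0.07 rad of either end.
- reg_press (a joint): How far the knob is pressed down, m: 0 up, 0.0065 fully down (3 N at first, 11 N fully down).
- porous_stone: Bystander: flat grey porous stone disc 50 mm across, 10 mm thick; origin under its centre.
- slide_box: Bystander: dark box 60 x 90 x 30 mm; origin under its centre.
- hex_key: Bystander: black hex key 29 x 88 x 5 mm lying flat; origin under its centre.

How it is judged:
On the way, in this order (a step that is already met when the one before it is completed fails the run):
1. the regulator knob is at vent and has sprung up (value of joint reg_turn below 0.15 rad and value of joint reg_press below 0.002 m), for 0.2 s.
2. the red cap is locked in the red port (horizontal distance between cap_1 and port_1 below 0.004 m and z of cap_1 in the frame of console between 0.0212 and 0.0245 m and angle between the x axis of cap_1 and the x axis of console, either way round below 0.16 rad and angle between cap_1's own z axis and vertical below 0.06 rad), for 0.2 s.
3. the yellow cap is locked in the yellow port (horizontal distance between cap_2 and port_2 below 0.004 m and z of cap_2 in the frame of console between 0.0212 and 0.0245 m and angle between the x axis of cap_2 and the x axis of console, either way round below 0.16 rad and angle between cap_2's own z axis and vertical below 0.06 rad), for 0.2 s.
4. the blue cap is locked in the blue port (horizontal distance between cap_3 and port_3 below 0.004 m and z of cap_3 in the frame of console between 0.0212 and 0.0245 m and angle between the x axis of cap_3 and the x axis of console, either way round below 0.16 rad and angle between cap_3's own z axis and vertical below 0.06 rad), for 0.2 s.
5. the regulator knob is at on and up, all caps locked (all of step 2 and all of step 3 and all of step 4 and value of joint reg_turn above 1.15 rad and value of joint reg_press below 0.002 m), for 2 s.
6. the regulator knob is back at vent and up, all caps still locked (all of step 1 and all of step 2 and all of step 3 and all of step 4), for 0.2 s.
At the end, for the whole second after the job is handed in: Every cap present stands at rest and upright (within 0.15 rad) on the mat, its centre inside or at most 5 mm outside the mat's outline, and the knob is at vent (below 0.15 rad) and up (pressed less than 2 mm) (all of step 1 and x of cap_1 in the frame of mat between -0.06 and 0.06 m and y of cap_1 in the frame of mat between -0.135 and 0.135 m and z of cap_1 in the frame of mat between -0.001 and 0.007 m and angle between each of cap_1, cap_2, cap_3's own z axis and vertical below 0.15 rad and linear speed of each of cap_1, cap_2, cap_3 below 0.02 m/s and x of cap_2 in the frame of mat between -0.06 and 0.06 m and y of cap_2 in the frame of mat between -0.135 and 0.135 m and z of cap_2 in the frame of mat between -0.001 and 0.007 m and x of cap_3 in the frame of mat between -0.06 and 0.06 m and y of cap_3 in the frame of mat between -0.135 and 0.135 m and z of cap_3 in the frame of mat between -0.001 and 0.007 m); the robot touches nothing.
It fails at once if the porous stone is moved more than 5 cm (distance of porous_stone from where it was at the start of the episode above 0.05 m).
It fails at once if the slide box is moved more than 5 cm (distance of slide_box from where it was at the start of the episode above 0.05 m).
It fails at once if the hex key is moved more than 5 cm (distance of hex_key from where it was at the start of the episode above 0.05 m).
Of cap_1, cap_2, cap_3 only 2 to 3 are there at a start; the rules pass over those that are not, and their reading is None.
At some moment in a run one of cap_1, cap_2, cap_3 may be knocked a few centimetres aside while the robot is not near it.
Once in a run the grip may slacken for a moment while it holds something.
It also fails if it takes over 210 s, if anything falls off the work surface, if the arm or the gripper's body presses on something with over 40 N, if the wrist force passes 120 N, or if a joint passes its speed limit or range.

### The arm

A 6-joint arm with a two-finger parallel gripper is mounted at the origin on a cart in front of the work surface, level with it; the furniture and walls round the work are solid. World frame = base frame: x ahead of the robot, y to its left, z up, the work surface at z = 0. Lengths are in m, angles in rad, forces in N, time in s.
With the tool pointing down it reaches from about 0.25 to 0.725 m from the base axis. Payload 4 kg.
Tool frame: the origin (TCP) lies midway between the tips of the shut fingers; the grasp point (between the pads) lies bot.tcp_to_grasp behind it (bot.tcp_to_grasp is the distance from the TCP to the grasp point, in m); z points along the fingers, y is the line along which they close (so a half turn about z gives the same grasp; the last joint's range is limited). The gripper opens to 85 mm and grips with 20 to 120 N. Pads are 22 mm wide; open, the fingers measure 114 mm over their backs; the gripper's body (76 mm by 85 mm) begins 54 mm behind the grasp point. The pads swing forward as they close: fully open they stand 13 mm farther back than shut.
Start: joints at [1.235, 0.241, 0.005, 1.335, 0, 1.571], TCP at [0.165, 0.472, 0.231] pointing down, gripper open.
Joint ranges: [-2.72, 2.72], [-1.05, 1.87], [-1.09, 1.28], [-1.99, 2.15], [-1.42, 1.44], [-3.14, 3.14]. Speed limits (rad/s): [2.79, 2.79, 3.14, 3.14, 3.14, 3.14].

### API

Orientations are given as a unit quaternion [x, y, z, w].
In Python, from workcell import readout, camera, bot gives the robot as it stands. The module is installed in compiled form; this text tells all that it offers.
- The arm moves only by the tool jog_arm, never from a script. Its argument "motion" is a list of rows, each an object of numbers: "x", "y", "z": the shift along the tool's x, y, z in mm; "spin": the turn about the tool's z in degrees; "fingers": the closure, from -1 (fully open) to 1 (shut). A call has 1 to 8 rows; each row is the pose to reach, as a shift and turn from the pose commanded when the call began, along the tool's axes at that moment; what a row does not reach only later rows make up. A row lasts 1/8 s, in which the tool goes at most 62.5 mm and 10.7 degrees, less where a joint would pass 70% of its speed; a pose out of reach is approached as far as the arm can. A call with a gripper value outside its range is refused whole. The fingers move at their own pace and stop on an object; the grip force is fixed at half the most. Time passes only in rows, so rows that repeat a pose let the fingers close. It gives the time, the measured TCP pose, the force, the opening and the grip force at its end, in the units of the state.
- readout.get_obs(): the state, without advancing time (a new reading comes with each control period).
- camera(name): name is "scene" or "top"; returns a dict with "pixels" (420x560x3 uint8, red, green, blue), "K" (3x3 intrinsics, pixels), "rvec" (rotation vector, rad) and "tvec" (3), from world to camera coordinates, as OpenCV has them. Camera axes: x right, y down, z forward; pixel columns grow to the right and rows downward; lengths in m; the calibration is good to about 2 mm. A picture is of the moment at which its call begins. There is no depth.
- bot.job_done(): hands the job in; it is judged then, once.
The state is a dict: "clock": time; "joint_pos": joint angles; "joint_vel": joint speeds; "tau": joint torques, N m; "eef_pos": TCP position; "tool_rot": TCP orientation; "ft_force": force on the tool from outside, world axes, zero at the start; "ft_torque": the same for the moment, N m; "grip_width": finger opening in m; "grasp_force": force on a finger pad.
Only numpy, scipy, OpenCV 4.12 (cv2) and the standard library are available. Lean on these libraries where they do the work, as an engineer would, in place of code of your own. Each camera call takes 0.05 s, during which the arm holds its last target. There are 200 camera calls.

## Working session

There is one attempt and no reset: what is moved stays moved. The work goes in short steps, Python scripts to look and compute and a tool call to move; the robot and the scene stay as the last step left them, time stands still between calls to the robot, and variables do not carry over. Pictures are saved under pics/ and viewed, at most 14 in all, crops included, and the job is handed in when it is done.

Besides the shell and the picture viewer there is one more tool, called by a JSON object that holds its "fn" and its "kwargs". jog_arm: Moves the arm, as the interface text tells. Its arguments: {"type":"object","properties":{"motion":{"type":"array"}},"required":["motion"]}

```bash
mkdir -p pics; cat > h.py <<'E'
import numpy as np, cv2
from workcell import readout, camera, bot
from scipy.spatial.transform import Rotation as R
def save(c,n): cv2.imwrite('pics/'+n,cv2.cvtColor(c['pixels'],cv2.COLOR_RGB2BGR))
def ray(c,u,v,z):
    M=cv2.Rodrigues(np.array(c['rvec'],float))[0]; t=np.array(c['tvec'],float).ravel()
    o=-M.T@t; d=M.T@np.linalg.inv(c['K'])@np.array([u,v,1.])
    return (o+d*(z-o[2])/d[2])
E
python3 - <<'E'
from h import *
for n in('scene','top'):
    c=camera(n); save(c,n+'0.png'); np.savez('/tmp/'+n,**c)
    M=cv2.Rodrigues(np.array(c['rvec'],float))[0]; print(n,-M.T@np.ravel(c['tvec']),c['K'][0][0])
o=readout.get_obs(); print(o, bot.tcp_to_grasp, R.from_quat(o['tool_rot']).as_matrix().round(3))
E
```

```text
scene [-0.11050448 -0.36936982  0.78835293] 415.05032382495955
top [0.30760459 0.05983118 1.26183974] 518.4281064399988
{'clock': 0.1, 'joint_pos': array([ 1.23501501e+00,  2.41374735e-01,  3.87054668e-03,  1.33518239e+00,
       -1.28963372e-05,  1.57080658e+00]), 'joint_vel': array([ 7.68811235e-04,  5.61478093e-05,  4.23897450e-03, -4.48438341e-04,
        2.01269829e-04,  7.50034833e-04]), 'tau': array([ 4.31994395e-04, -3.73136616e+01,  2.53010505e+01,  1.08336928e-02,
        4.40741383e-05,  2.98230262e-06]), 'eef_pos': array([0.16457485, 0.47155287, 0.23048786]), 'tool_rot': array([ 1.67108010e-01,  9.85938142e-01, -9.32912555e-04, -1.51570682e-04]), 'ft_force': array([-0.17301005, -0.35059877,  0.36047165]), 'ft_torque': array([ 0.01516809,  0.01169328, -0.01158621]), 'grasp_force': 0.0, 'grip_width': 0.08534515038990986} 0.0187 [[-0.944  0.33  -0.001]
 [ 0.33   0.944 -0.002]
 [-0.    -0.002 -1.   ]]
```

View pics/top0.png

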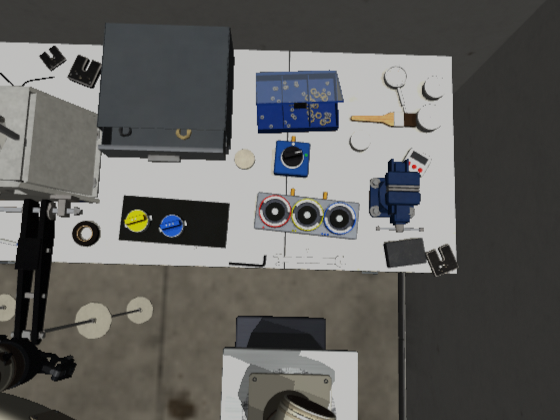

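View pics/scene0.png

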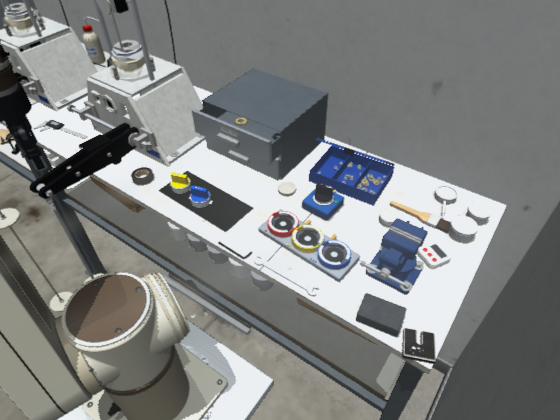

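Top view: only the yellow (135,221) and blue (172,226) caps stand on the mat. The console is at about (307,215) and the regulator at (292,158). The knob angle needs a closer crop.

```bash
python3 - <<'E'
from h import *
t=cv2.imread('pics/top0.png'); s=cv2.imread('pics/scene0.png')
a=cv2.resize(t[130:250,245:370],None,fx=4,fy=4,interpolation=cv2.INTER_CUBIC)
b=cv2.resize(t[190:250,110:235],None,fx=3,fy=3,interpolation=cv2.INTER_CUBIC)
e=cv2.resize(s[175:285,255:365],None,fx=2.7,fy=2.7,interpolation=cv2.INTER_CUBIC)
I=np.zeros((580,800,3),np.uint8); I[:480,:500]=a; I[:e.shape[0],500:500+e.shape[1]]=e; I[300:480,500:800]=b[:,:300]
cv2.imwrite('pics/crop0.png',I)
E
```

```text
(no output)
```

View pics/crop0.png

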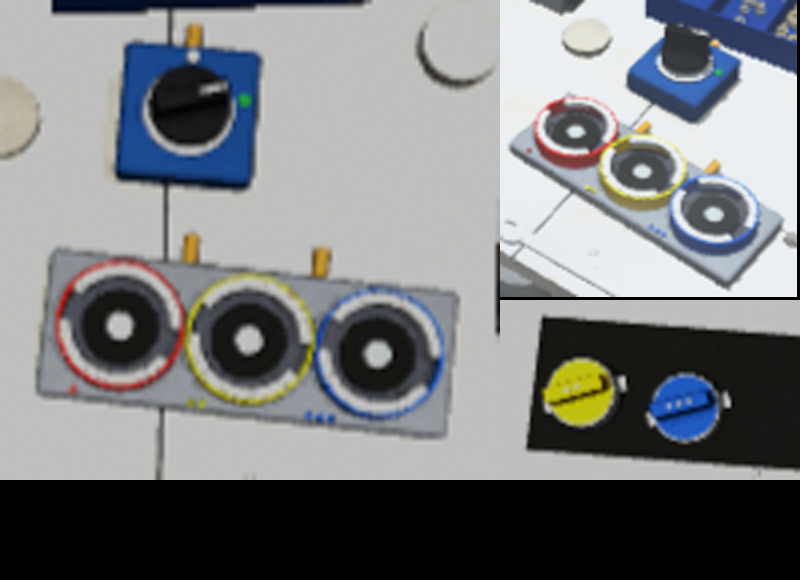

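```bash
cat >> h.py <<'E'
from scipy.optimize import least_squares
LIM={'y':((24,120,90),(34,255,255)),'b':((104,130,70),(118,255,255)),'r':((172,120,90),(180,255,255))}
def mask(c,k,reg):
    h=cv2.cvtColor(c['pixels'],cv2.COLOR_RGB2HSV); m=cv2.inRange(h,*LIM[k]); q=np.zeros_like(m); x0,y0,x1,y1=reg
    q[y0:y1,x0:x1]=m[y0:y1,x0:x1]; return q
def big(m):
    cs,_=cv2.findContours(m,cv2.RETR_EXTERNAL,cv2.CHAIN_APPROX_NONE); return max(cs,key=cv2.contourArea)[:,0,:]
def circ(c,pts,z,r):
    P=np.array([ray(c,u,v,z)[:2] for u,v in pts]); 
    s=least_squares(lambda p:np.hypot(*(P-p).T)-r,P.mean(0),loss='soft_l1',f_scale=.001)
    return s.x, np.sqrt(np.mean(s.fun**2))
def regof(c,p,z,d):
    M=np.array(c['K']); q=cv2.projectPoints(np.array([[*p,z]],float),np.array(c['rvec'],float),np.array(c['tvec'],float),M,None)[0].ravel()
    return [int(a) for a in (max(q[0]-d,0),max(q[1]-d,0),q[0]+d,q[1]+d)]
E
cat > m1.py <<'E'
from h import *
C={n:dict(np.load('/tmp/%s.npz'%n)) for n in('scene','top')}
ap={'y':(135,221),'b':(172,226)}
for k in 'yb':
    p0=ray(C['top'],*ap[k],.023)[:2]
    for n,c in C.items():
        m=mask(c,k,regof(c,p0,.023,18)); ct=big(cv2.morphologyEx(m,cv2.MORPH_CLOSE,np.ones((3,3))))
        p,e=circ(c,ct,.023,.0273); 
        h=cv2.cvtColor(c['pixels'],cv2.COLOR_RGB2HSV); x0,y0,x1,y1=regof(c,p,.023,18)
        L=((h[...,1]<70)&(h[...,2]>90)).astype(np.uint8)
        q=np.zeros_like(L);q[y0:y1,x0:x1]=L[y0:y1,x0:x1]
        nn,_,st,ce=cv2.connectedComponentsWithStats(q)
        out=[]
        for i in range(1,nn):
            w=ray(c,*ce[i],.006)[:2]-p; wp=ray(c,*ce[i],.051)[:2]-p
            out.append((int(st[i,4]),w.round(4).tolist(),round(np.degrees(np.arctan2(w[1],w[0])),1),wp.round(4).tolist()))
        print(k,n,p.round(4),round(e,4),len(ct)); [print('   ',o) for o in out if o[0]<60]
# ports: coloured bands, z .033 top r .0385
ap={'r':(275,211),'y':(307,214),'b':(340,217)}
P={}
for k in 'ryb':
    p0=ray(C['top'],*ap[k],.033)[:2]
    for n,c in C.items():
        m=mask(c,k,regof(c,p0,.033,22)); ys,xs=np.nonzero(m); hull=cv2.convexHull(np.c_[xs,ys].astype(np.int32))[:,0]
        # plate light disc
        print(k,n,'band',*circ(c,hull,.031,.0385))
E
python3 m1.py
```

```text
y scene [0.4463 0.3814] 0.0054 53
    (1, [0.0282, 0.0422], np.float64(56.2), [-0.0054, -0.0034])
    (2, [0.036, 0.0033], np.float64(5.2), [0.0019, -0.0401])
    (1, [0.018, -0.0433], np.float64(-67.4), [-0.015, -0.084])
    (32, [-0.0583, 0.0064], np.float64(173.8), [-0.087, -0.0372])
    (3, [-0.0219, -0.056], np.float64(-111.3), [-0.0526, -0.0959])
y top [0.4436 0.3782] 0.0029 61
    (3, [0.0299, 0.0009], np.float64(1.7), [0.0239, -0.0106])
    (1, [0.0277, -0.009], np.float64(-18.0), [0.0218, -0.0201])
    (1, [0.0193, 0.0245], np.float64(51.8), [0.0137, 0.0122])
    (3, [0.0206, -0.0168], np.float64(-39.2), [0.015, -0.0276])
    (12, [0.0114, -0.0301], np.float64(-69.3), [0.0061, -0.0405])
    (2, [0.0121, -0.0222], np.float64(-61.3), [0.0068, -0.0328])
    (1, [0.0051, 0.0065], np.float64(51.7), [0.0001, -0.0051])
    (1, [0.0061, -0.025], np.float64(-76.3), [0.001, -0.0355])
    (1, [0.0025, 0.0136], np.float64(79.7), [-0.0025, 0.0017])
    (2, [-0.005, -0.0233], np.float64(-102.0), [-0.0097, -0.0339])
    (11, [-0.0143, 0.0259], np.float64(119.0), [-0.0187, 0.0135])
    (2, 
[... 1280 characters left out ...]
085, -0.0324])
    (2, [-0.0115, -0.0217], np.float64(-118.0), [-0.0156, -0.0293])
    (6, [-0.0207, -0.0133], np.float64(-147.3), [-0.0245, -0.0212])
    (2, [-0.0234, 0.0091], np.float64(158.7), [-0.0271, 0.0004])
    (2, [-0.0255, -0.0007], np.float64(-178.5), [-0.0291, -0.0091])
    (2, [-0.039, 0.0444], np.float64(131.3), [-0.0421, 0.0344])
r scene band [0.45985998 0.04580951] 0.0014240122143799922
r top band [0.47570506 0.04897845] 0.0024518745130821334
y scene band [ 0.46802416 -0.03150629] 0.006241737104875622
y top band [ 0.46956935 -0.03116502] 0.004238244326813867
b scene band [ 0.46081425 -0.10942713] 0.0047152863700813865
b top band [ 0.46323902 -0.10859702] 0.006778141939534098
```

```bash
cat >> h.py <<'E'
def tri(obs):
    A=[];b=[]
    for c,(u,v) in obs:
        M=cv2.Rodrigues(np.array(c['rvec'],float))[0]; t=np.array(c['tvec'],float).ravel()
        o=-M.T@t; d=M.T@np.linalg.inv(c['K'])@np.array([u,v,1.]); d/=np.linalg.norm(d)
        Q=np.eye(3)-np.outer(d,d); A.append(Q); b.append(Q@o)
    return np.linalg.lstsq(np.vstack(A),np.hstack(b),rcond=None)[0]
def wcen(w,reg):
    x0,y0,x1,y1=reg; q=w[y0:y1,x0:x1]; Y,X=np.mgrid[y0:y1,x0:x1]; return (q*X).sum()/q.sum(),(q*Y).sum()/q.sum()
E
cat > m2.py <<'E'
from h import *
C={n:dict(np.load('/tmp/%s.npz'%n)) for n in('scene','top')}
for k,p in dict(r=(.4757,.049),y=(.4696,-.0312),b=(.4632,-.1086)).items():
    obs=[]
    for n,c in C.items():
        g=c['pixels'].min(2).astype(float); w=np.clip(g-110,0,None)
        reg=regof(c,p,.022,6); u=wcen(w,reg); 
        x0,y0=int(round(u[0]))-4,int(round(u[1]))-4; u=wcen(w,(x0,y0,x0+9,y0+9)); obs.append((c,u)); print(k,n,np.round(u,1),ray(c,*u,.022).round(4))
    print('  tri',tri(obs).round(4))
for n,c in C.items():
    p=ray(C['top'],292,158,.05)[:2] if n=='top' else p
    r=regof(c,p,.05,26); h=cv2.cvtColor(c['pixels'],cv2.COLOR_RGB2HSV)
    m=mask(c,'b',r); ct=big(cv2.morphologyEx(m,cv2.MORPH_CLOSE,np.ones((5,5)))); rc=cv2.minAreaRect(ct); print(n,'box',rc,ray(c,*rc[0],.03).round(4), ray(c,*rc[0],.02).round(4))
    g=cv2.inRange(h,(50,90,80),(75,255,255)); ys,xs=np.nonzero(g[r[1]:r[3],r[0]:r[2]]); gp=(xs.mean()+r[0],ys.mean()+r[1]); print('green',gp,ray(c,*gp,.03).round(4))
I=np.hstack([cv2.resize(C['top']['pixels'][y:y+y2,x:x+x2],(400,400),interpolation=cv2.INTER_CUBIC) for x,y,x2,y2 in((272,136,40,40),)]+[np.vstack([cv2.resize(C['top']['pixels'][y:y+20,x:x+40],(400,200),interpolation=cv2.INTER_CUBIC) for x,y in((115,211),(152,216))])])
J=np.hstack([cv2.resize(C['scene']['pixels'][y:y+30,x:x+40],(266,200),interpolation=cv2.INTER_CUBIC) for x,y in((160,165),(180,180),(302,180))]+[np.zeros((200,2,3),np.uint8)])
cv2.imwrite('pics/crop1.png',cv2.cvtColor(np.vstack([I,J]),cv2.COLOR_RGB2BGR))
E
python3 m2.py
```

```text
r scene [282.6 223.3] [0.4764 0.0471 0.022 ]
r top [274.5 211.1] [0.4766 0.0463 0.022 ]
  tri [0.4763 0.0466 0.0225]
y scene [307.2 238.1] [ 0.47   -0.0308  0.022 ]
y top [306.7 214.5] [ 0.4706 -0.0315  0.022 ]
  tri [ 0.4703 -0.0312  0.0221]
b scene [333.8 253.9] [ 0.4639 -0.109   0.022 ]
b top [339.  218.1] [ 0.4643 -0.1097  0.022 ]
  tri [ 0.464  -0.1094  0.0222]
scene box ((344.67645263671875, 262.29412841796875), (1.543487310409546, 8.060433387756348), 59.036251068115234) [ 0.4509 -0.1447  0.03  ] [ 0.4583 -0.1417  0.02  ]
green (np.float64(nan), np.float64(nan)) [nan nan nan]
top box ((291.4758605957031, 157.78965759277344), (33.46732711791992, 32.71992111206055), 4.763641834259033) [0.6077 0.009  0.03  ] [0.6101 0.0086 0.02  ]
green (np.float64(305.5), np.float64(154.5)) [ 0.617 -0.025  0.03 ]m2.py:14: RuntimeWarning: Mean of empty slice.
  g=cv2.inRange(h,(50,90,80),(75,255,255)); ys,xs=np.nonzero(g[r[1]:r[3],r[0]:r[2]]); gp=(xs.mean()+r[0],ys.mean()+r[1]); print('green',gp,ray(c,*gp,.03).round(4))
  ret = ret.dtype.type(ret / rcount)
```

View pics/crop1.png

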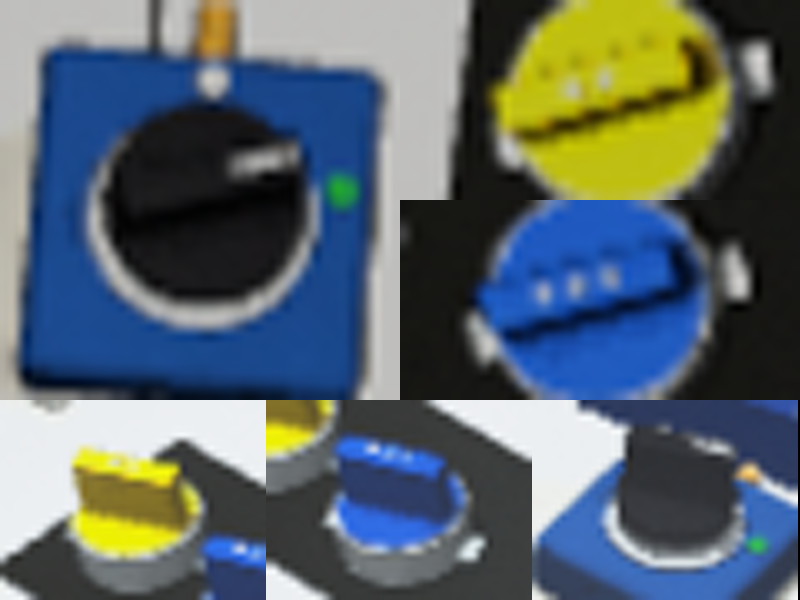

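```bash
python3 - <<'E'
from h import *
C={n:dict(np.load('/tmp/%s.npz'%n)) for n in('scene','top')}
t,s=C['top'],C['scene']
for a,b in (((133.4,218.95),(177.8,173.8)),((169.25,224.05),(197.8,187.5))):
    print(tri([(t,a),(s,b)]).round(4),ray(t,*a,.051).round(4),ray(s,*b,.051).round(4))
print('knob',ray(t,292.2,155.6,.048).round(4),ray(t,291.9,156.7,.03).round(4),'green',ray(t,305.8,154.7,.03).round(4),'white',ray(t,292.7,143.6,.03).round(4))
E
```

```text
[0.4435 0.3772 0.0503] [0.4437 0.3768 0.051 ] [0.4427 0.3768 0.051 ]
[0.434  0.293  0.0495] [0.4343 0.2923 0.051 ] [0.4325 0.292  0.051 ]
knob [0.6088 0.0081 0.048 ] [0.6105 0.008  0.03  ] green [ 0.6166 -0.0257  0.03  ] white [0.6434 0.0069 0.03  ]
```

Read from the crops:
- **Knob:** at "on", with its bar at about -79° and its axis at (0.6095, 0.008).
- **Yellow cap:** (0.443, 0.377), bar at -73°.
- **Blue cap:** (0.434, 0.293), bar at -76.5°.
- **Ports:** yellow (0.4703, -0.0312) and blue (0.464, -0.1094), console yaw -4.5°.

Next I move toward the knob.

```bash
cat > go.py <<'E'
import sys
from h import *
# go.py x y z theta  [..more waypoints of 4]; theta = heading of tool y (deg, mod 180); start measured pose or chained
o=readout.get_obs(); p=np.array(o['eef_pos']); A=R.from_quat(o['tool_rot']).as_matrix()
th=np.degrees(np.arctan2(A[1,1],A[0,1])); print('now',o['clock'],p.round(4),'th',round(th,2),'j6',o['joint_pos'][5].round(2),'tilt',A[:,2].round(4))
a=list(map(float,sys.argv[1:]))
for i in range(0,len(a),4):
    t=np.array(a[i:i+3]); r=np.radians(th); d=(t-p)*1000
    dt=(a[i+3]-th+90)%180-90
    print('x %.1f y %.1f z %.1f spin %.1f'%(-d[0]*np.sin(r)+d[1]*np.cos(r), d[0]*np.cos(r)+d[1]*np.sin(r),-d[2],-dt)); p=t; th=th+dt
E
python3 go.py .3873 .24 .2 41 .6095 .008 .13 11
```

```text
now 0.1 [0.1646 0.4716 0.2305] th 70.76 j6 1.57 tilt [-6.0e-04 -1.8e-03 -1.0e+00]
x -286.6 y -145.2 z 30.5 spin 29.8
x -320.9 y 15.5 z 70.0 spin 30.0
```

{"fn": "jog_arm", "kwargs": {"motion": [{"x": -48,"y": -24,"z": 5,"spin": 5,"fingers": -0.2},{"x": -96,"y": -48,"z": 10,"spin": 10,"fingers": -0.2},{"x": -144,"y": -73,"z": 15,"spin": 15,"fingers": -0.2},{"x": -191,"y": -97,"z": 20,"spin": 20,"fingers": -0.2},{"x": -239,"y": -121,"z": 25,"spin": 25,"fingers": -0.2},{"x": -287,"y": -145,"z": 30,"spin": 30,"fingers": -0.2},{"x": -287,"y": -145,"z": 30,"spin": 30,"fingers": -0.2}]}}

```text
clock: 0.98
eef_pos: [0.3895, 0.2378, 0.2005]
tool_rot: [0.42, 0.908, -0.001, -0.0]
ft_force: [0.4, -0.5, -0.0]
grip_width: 0.0514
grasp_force: 0.0
```

{"fn": "jog_arm", "kwargs": {"motion": [{"x": -53,"y": 2,"z": 11,"spin": 5,"fingers": -0.2},{"x": -107,"y": 5,"z": 23,"spin": 10,"fingers": -0.2},{"x": -160,"y": 7,"z": 35,"spin": 15,"fingers": -0.2},{"x": -214,"y": 10,"z": 46,"spin": 20,"fingers": -0.2},{"x": -267,"y": 12,"z": 58,"spin": 25,"fingers": -0.2},{"x": -321,"y": 15,"z": 70,"spin": 30,"fingers": -0.2},{"x": -321,"y": 15,"z": 70,"spin": 30,"fingers": -0.2},{"x": -321,"y": 15,"z": 70,"spin": 30,"fingers": -0.2}]}}

```text
clock: 1.98
eef_pos: [0.6081, 0.0083, 0.1307]
tool_rot: [0.637, 0.771, -0.0, -0.001]
ft_force: [0.1, 0.6, 0.3]
grip_width: 0.0514
grasp_force: 0.0
```

```bash
python3 go.py .6095 .008 .051 11; python3 -c "
from h import *
s=camera('scene');t=camera('top');save(s,'s1.png');save(t,'t1.png')
a=cv2.resize(cv2.imread('pics/t1.png')[110:210,240:340],(400,400));b=cv2.resize(cv2.imread('pics/s1.png')[130:230,270:370],(400,400))
cv2.imwrite('pics/v1.png',np.hstack([a,b]))"
```

```text
now 1.975 [0.6081 0.0083 0.1307] th 10.84 j6 1.39 tilt [-2.e-03  6.e-04 -1.e+00]
x -0.5 y 1.4 z 79.7 spin -0.2
```

View pics/v1.png

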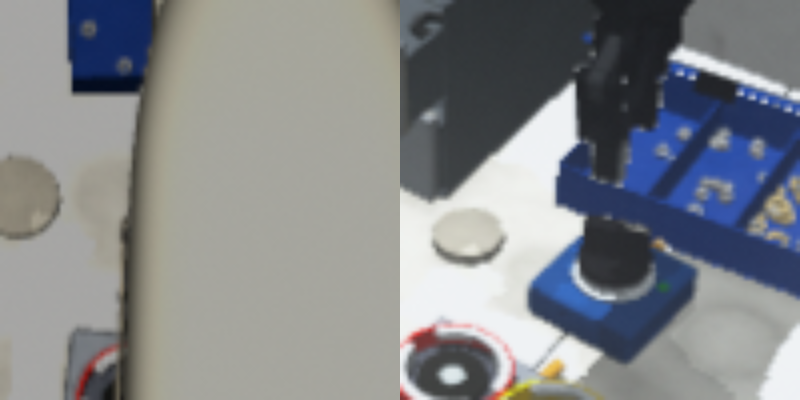

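Scene view: the gripper hangs over the knob, clear of the tray. The top view is blocked by the arm. I'll descend and grip.

{"fn": "jog_arm", "kwargs": {"motion": [{"x": -0.5,"y": 1.4,"z": 20,"fingers": -0.2},{"x": -0.5,"y": 1.4,"z": 40,"fingers": -0.2},{"x": -0.5,"y": 1.4,"z": 60,"fingers": -0.2},{"x": -0.5,"y": 1.4,"z": 70,"fingers": -0.2},{"x": -0.5,"y": 1.4,"z": 78,"fingers": -0.2},{"x": -0.5,"y": 1.4,"z": 78,"fingers": -0.2}]}}

```text
validation failed for argument at $.mo...
```

{"fn": "jog_arm", "kwargs": {"motion": [{"fingers": 0.3},{"fingers": 0.6},{"fingers": 1},{"fingers": 1},{"fingers": 1},{"fingers": 1}]}}

```text
validation failed for argument at $.mo...
```

```bash
python3 go.py .6095 .008 .044 11
```

```text
now 2.075 [0.6082 0.0088 0.1317] th 10.9 j6 1.39 tilt [-2.e-04  4.e-04 -1.e+00]
x -1.1 y 1.1 z 87.7 spin -0.1
```

{"fn": "jog_arm", "kwargs": {"motion": [{"x": -1,"y": 1,"z": 20,"spin": 0,"fingers": -0.2},{"x": -1,"y": 1,"z": 40,"spin": 0,"fingers": -0.2},{"x": -1,"y": 1,"z": 60,"spin": 0,"fingers": -0.2},{"x": -1,"y": 1,"z": 70,"spin": 0,"fingers": -0.2},{"x": -1,"y": 1,"z": 79,"spin": 0,"fingers": -0.2},{"x": -1,"y": 1,"z": 79,"spin": 0,"fingers": -0.2}]}}

```text
clock: 2.82
eef_pos: [0.6097, 0.0068, 0.0522]
tool_rot: [0.637, 0.77, -0.0, -0.0]
ft_force: [-0.2, -0.4, 0.1]
grip_width: 0.0515
grasp_force: 0.0
```

{"fn": "jog_arm", "kwargs": {"motion": [{"x": 0,"y": 0,"z": 0,"spin": 0,"fingers": 0.3},{"x": 0,"y": 0,"z": 0,"spin": 0,"fingers": 0.6},{"x": 0,"y": 0,"z": 0,"spin": 0,"fingers": 1},{"x": 0,"y": 0,"z": 0,"spin": 0,"fingers": 1},{"x": 0,"y": 0,"z": 0,"spin": 0,"fingers": 1},{"x": 0,"y": 0,"z": 0,"spin": 0,"fingers": 1}]}}

```text
clock: 3.58
eef_pos: [0.6088, 0.0063, 0.0523]
tool_rot: [0.638, 0.77, -0.001, -0.001]
ft_force: [-4.8, -0.7, 3.4]
grip_width: 0.0104
grasp_force: 61.1
```

```bash
python3 go.py .6095 .008 .044 11
```

```text
now 3.575 [0.6088 0.0063 0.0523] th 10.78 j6 1.39 tilt [-2.4e-03 -3.0e-04 -1.0e+00]
x 1.5 y 1.1 z 8.3 spin -0.2
```

{"fn": "jog_arm", "kwargs": {"motion": [{"x": 1,"y": -1,"z": 3,"spin": 0,"fingers": 1},{"x": 1,"y": -1,"z": 5,"spin": 0,"fingers": 1},{"x": 1,"y": -1,"z": 7,"spin": 0,"fingers": 1},{"x": 1,"y": -1,"z": 8,"spin": 0,"fingers": 1},{"x": 1,"y": -1,"z": 8,"spin": 0,"fingers": 1}]}}

```text
clock: 4.2
eef_pos: [0.6088, 0.0064, 0.0467]
tool_rot: [0.638, 0.77, -0.0, 0.001]
ft_force: [-8.8, -2.6, 13.7]
grip_width: 0.0107
grasp_force: 62.6
```

{"fn": "jog_arm", "kwargs": {"motion": [{"x": 0,"y": 0,"z": 1.5,"spin": 0,"fingers": 1},{"x": 0,"y": 0,"z": 1.5,"spin": -8,"fingers": 1},{"x": 0,"y": 0,"z": 1.5,"spin": -18,"fingers": 1},{"x": 0,"y": 0,"z": 1.5,"spin": -28,"fingers": 1},{"x": 0,"y": 0,"z": 1.5,"spin": -38,"fingers": 1},{"x": 0,"y": 0,"z": 1.5,"spin": -38,"fingers": 1}]}}

```text
clock: 4.95
eef_pos: [0.6099, 0.0071, 0.0466]
tool_rot: [0.352, 0.936, 0.001, 0.002]
ft_force: [-7.3, -0.2, 18.7]
grip_width: 0.0105
grasp_force: 63.1
```

```bash
python3 go.py .609 .0063 .044 85.5
```

```text
now 4.95 [0.6099 0.0071 0.0466] th 48.78 j6 0.73 tilt [ 0.0039 -0.     -1.    ]
x 0.2 y -1.2 z 2.6 spin -36.7
```

{"fn": "jog_arm", "kwargs": {"motion": [{"x": 0,"y": 0,"z": 0,"spin": -10,"fingers": 1},{"x": 0,"y": 0,"z": 0,"spin": -20,"fingers": 1},{"x": 0,"y": 0,"z": 0,"spin": -30,"fingers": 1},{"x": 0,"y": 0,"z": 0,"spin": -38,"fingers": 1},{"x": 0,"y": 0,"z": 0,"spin": -38,"fingers": 1}]}}

```text
clock: 5.58
eef_pos: [0.6104, 0.0083, 0.0466]
tool_rot: [0.028, 1.0, 0.001, 0.002]
ft_force: [-6.5, 2.6, 17.8]
grip_width: 0.0103
grasp_force: 62.9
```

```bash
python3 -c "
from h import *
o=readout.get_obs(); print(o['ft_torque'],o['ft_force'])"; python3 go.py .609 .0063 .052 85.5
```

```text
[ 0.53973877  1.5942888  -0.11685835] [-6.51362295  2.6245152  17.82680215]
now 5.575 [0.6104 0.0083 0.0466] th 86.79 j6 0.07 tilt [ 0.0046  0.0024 -1.    ]
x 1.2 y -2.1 z -5.4 spin 1.3
```

{"fn": "jog_arm", "kwargs": {"motion": [{"x": 0,"y": 0,"z": 0,"spin": -3,"fingers": 1},{"x": 0,"y": 0,"z": 0,"spin": -3,"fingers": 1},{"x": 0,"y": 0,"z": -3,"spin": -3,"fingers": 1},{"x": 0,"y": 0,"z": -6,"spin": -2,"fingers": 1},{"x": 0,"y": 0,"z": -8,"spin": -1,"fingers": 1},{"x": 0,"y": 0,"z": -9.5,"spin": 0,"fingers": 1},{"x": 0,"y": 0,"z": -9.5,"spin": 0,"fingers": 1}]}}

```text
clock: 6.45
eef_pos: [0.6102, 0.0083, 0.0528]
tool_rot: [0.028, 1.0, 0.001, 0.001]
ft_force: [1.4, 5.1, 3.1]
grip_width: 0.0106
grasp_force: 60.7
```

```bash
python3 go.py .609 .0063 .13 85.5
```

```text
now 6.45 [0.6102 0.0083 0.0528] th 86.8 j6 0.07 tilt [ 0.0028  0.0019 -1.    ]
x 1.1 y -2.0 z -77.2 spin 1.3
```

{"fn": "jog_arm", "kwargs": {"motion": [{"x": 0,"y": 0,"z": 0,"spin": 0,"fingers": 0.2},{"x": 0,"y": 0,"z": 0,"spin": 0,"fingers": -0.2},{"x": 0,"y": 0,"z": 0,"spin": 0,"fingers": -0.2},{"x": 0,"y": 0,"z": -20,"spin": 0,"fingers": -0.2},{"x": 0,"y": 0,"z": -50,"spin": 0,"fingers": -0.2},{"x": 0,"y": 0,"z": -80,"spin": 0,"fingers": -0.2},{"x": 0,"y": 0,"z": -110,"spin": 0,"fingers": -0.2},{"x": 0,"y": 0,"z": -110,"spin": 0,"fingers": -0.2}]}}

```text
clock: 7.45
eef_pos: [0.6107, 0.0069, 0.1651]
tool_rot: [0.028, 1.0, -0.0, 0.003]
ft_force: [0.2, -0.2, 0.0]
grip_width: 0.0514
grasp_force: 0.0
```

```bash
python3 go.py .46 .22 .16 50 .443 .377 .12 17
```

```text
now 7.45 [0.6107 0.0069 0.1651] th 86.74 j6 0.07 tilt [ 5.7e-03 -4.0e-04 -1.0e+00]
x 162.6 y 204.2 z 5.1 spin 36.7
x 113.9 y 109.3 z 40.0 spin 33.0
```

{"fn": "jog_arm", "kwargs": {"motion": [{"x": 25,"y": 31,"z": 0,"spin": -8,"fingers": -0.2},{"x": 52,"y": 65,"z": 0,"spin": -17,"fingers": -0.2},{"x": 80,"y": 100,"z": 0,"spin": -27,"fingers": -0.2},{"x": 108,"y": 135,"z": 0,"spin": -37,"fingers": -0.2},{"x": 136,"y": 170,"z": 3,"spin": -46,"fingers": -0.2},{"x": 163,"y": 204,"z": 5,"spin": -55,"fingers": -0.2},{"x": 163,"y": 204,"z": 5,"spin": -55,"fingers": -0.2}]}}

```text
clock: 8.32
eef_pos: [0.4551, 0.2215, 0.1557]
tool_rot: [-0.439, 0.899, 0.0, -0.002]
ft_force: [-0.6, 0.4, 0.7]
grip_width: 0.0515
grasp_force: 0.0
```

{"fn": "jog_arm", "kwargs": {"motion": [{"x": -18,"y": 18,"z": 4,"spin": -8,"fingers": -0.2},{"x": -37,"y": 37,"z": 10,"spin": -17,"fingers": -0.2},{"x": -56,"y": 55,"z": 16,"spin": -27,"fingers": -0.2},{"x": -75,"y": 73,"z": 24,"spin": -37,"fingers": -0.2},{"x": -94,"y": 92,"z": 32,"spin": -46,"fingers": -0.2},{"x": -113,"y": 110,"z": 40,"spin": -55,"fingers": -0.2},{"x": -113,"y": 110,"z": 40,"spin": -55,"fingers": -0.2},{"x": -113,"y": 110,"z": 40,"spin": -55,"fingers": -0.2}]}}

```text
clock: 9.32
eef_pos: [0.4414, 0.3757, 0.1166]
tool_rot: [0.802, -0.598, 0.0, 0.001]
ft_force: [-0.0, -0.2, 0.1]
grip_width: 0.0512
grasp_force: 0.0
```

```bash
python3 go.py .443 .377 .026 197;  python3 -c "
from h import *
s=camera('scene');t=camera('top');save(s,'s2.png');save(t,'t2.png')
a=cv2.resize(cv2.imread('pics/t2.png')[130:250,250:350],(400,480));b=cv2.resize(cv2.imread('pics/s2.png')[130:250,150:250],(400,480))
cv2.imwrite('pics/v2.png',np.hstack([a,b]))"
```

```text
now 9.325 [0.4414 0.3757 0.1166] th -163.4 j6 -1.16 tilt [-9.0e-04 -1.7e-03 -1.0e+00]
x -0.8 y -1.9 z 90.6 spin -0.4
```

View pics/v2.png

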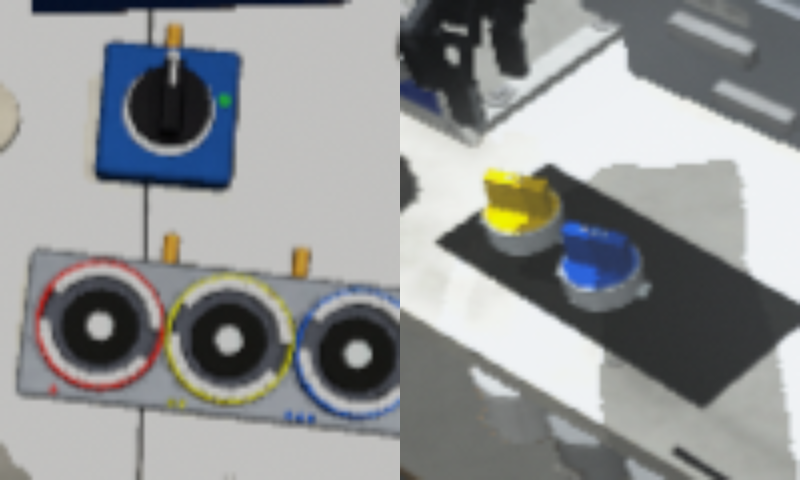

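The picture shows the knob at vent, its line pointing at the white dot. Both caps are unmoved: yellow (180,182) and blue (200,197) in the scene image. I'll descend on the yellow cap and grip it.

{"fn": "jog_arm", "kwargs": {"motion": [{"x": -1,"y": -2,"z": 20,"spin": 0,"fingers": -0.2},{"x": -1,"y": -2,"z": 40,"spin": 0,"fingers": -0.2},{"x": -1,"y": -2,"z": 60,"spin": 0,"fingers": -0.2},{"x": -1,"y": -2,"z": 78,"spin": 0,"fingers": -0.2},{"x": -1,"y": -2,"z": 90,"spin": 0,"fingers": -0.2},{"x": -1,"y": -2,"z": 90,"spin": 0,"fingers": -0.2},{"x": -1,"y": -2,"z": 90,"spin": 0,"fingers": 0.3},{"x": -1,"y": -2,"z": 90,"spin": 0,"fingers": 0.6}]}}

```text
clock: 10.42
eef_pos: [0.4435, 0.379, 0.0283]
tool_rot: [0.803, -0.597, 0.0, -0.001]
ft_force: [-0.3, 0.6, -0.5]
grip_width: 0.0174
grasp_force: 0.0
```

{"fn": "jog_arm", "kwargs": {"motion": [{"x": 0,"y": 0,"z": 0,"spin": 0,"fingers": 1},{"x": 0,"y": 0,"z": 0,"spin": 0,"fingers": 1},{"x": 0,"y": 0,"z": 0,"spin": 0,"fingers": 1}]}}

```text
clock: 10.8
eef_pos: [0.4435, 0.3791, 0.0283]
tool_rot: [0.803, -0.596, 0.0, -0.001]
ft_force: [0.4, 0.4, 6.1]
grip_width: 0.0107
grasp_force: 60.0
```

{"fn": "jog_arm", "kwargs": {"motion": [{"x": 0,"y": 0,"z": -10,"spin": 0,"fingers": 1},{"x": 0,"y": 0,"z": -30,"spin": 0,"fingers": 1},{"x": 0,"y": 0,"z": -60,"spin": 0,"fingers": 1},{"x": 0,"y": 0,"z": -100,"spin": 0,"fingers": 1},{"x": 0,"y": 0,"z": -120,"spin": 0,"fingers": 1},{"x": 0,"y": 0,"z": -120,"spin": 0,"fingers": 1}]}}

```text
clock: 11.55
eef_pos: [0.4435, 0.3791, 0.149]
tool_rot: [0.803, -0.596, 0.0, -0.002]
ft_force: [0.3, 0.0, -1.8]
grip_width: 0.0108
grasp_force: 59.2
```

```bash
python3 go.py .47 .18 .14 177 .4703 -.0312 .12 160.5
```

```text
now 11.55 [0.4435 0.3791 0.149 ] th -163.24 j6 -1.16 tilt [ 0.0023  0.0021 -1.    ]
x 198.3 y 32.0 z 9.0 spin 19.8
x 210.9 y -11.4 z 20.0 spin 16.5
```

{"fn": "jog_arm", "kwargs": {"motion": [{"x": 25,"y": 4,"z": 1,"spin": 3,"fingers": 1},{"x": 60,"y": 10,"z": 3,"spin": 7,"fingers": 1},{"x": 100,"y": 16,"z": 5,"spin": 10,"fingers": 1},{"x": 140,"y": 23,"z": 7,"spin": 14,"fingers": 1},{"x": 180,"y": 29,"z": 9,"spin": 18,"fingers": 1},{"x": 198,"y": 32,"z": 9,"spin": 20,"fingers": 1},{"x": 198,"y": 32,"z": 9,"spin": 20,"fingers": 1}]}}

```text
clock: 12.42
eef_pos: [0.4687, 0.1786, 0.1373]
tool_rot: [-0.686, 0.727, 0.001, -0.001]
ft_force: [0.5, 0.1, -2.1]
grip_width: 0.0107
grasp_force: 59.1
```

{"fn": "jog_arm", "kwargs": {"motion": [{"x": 30,"y": -2,"z": 4,"spin": 3,"fingers": 1},{"x": 75,"y": -4,"z": 8,"spin": 6,"fingers": 1},{"x": 120,"y": -6,"z": 12,"spin": 9,"fingers": 1},{"x": 165,"y": -9,"z": 16,"spin": 12,"fingers": 1},{"x": 200,"y": -11,"z": 20,"spin": 16,"fingers": 1},{"x": 211,"y": -11,"z": 20,"spin": 16.5,"fingers": 1},{"x": 211,"y": -11,"z": 20,"spin": 16.5,"fingers": 1},{"x": 211,"y": -11,"z": 20,"spin": 16.5,"fingers": 1}]}}

```text
clock: 13.42
eef_pos: [0.4686, -0.0303, 0.1183]
tool_rot: [-0.576, 0.817, 0.0, 0.0]
ft_force: [0.1, 1.1, -2.5]
grip_width: 0.0105
grasp_force: 59.1
```

```bash
python3 go.py .4703 -.0312 .065 160.5;  python3 -c "
from h import *
s=camera('scene');save(s,'s3.png');np.savez('/tmp/s3',**s)
cv2.imwrite('pics/v3.png',cv2.resize(cv2.imread('pics/s3.png')[180:270,255:375],(800,600),interpolation=cv2.INTER_CUBIC))"
```

```text
now 13.425 [ 0.4686 -0.0303  0.1183] th 160.39 j6 -1.29 tilt [ 1.e-04  7.e-04 -1.e+00]
x 0.3 y -1.9 z 53.3 spin -0.1
```

View pics/v3.png

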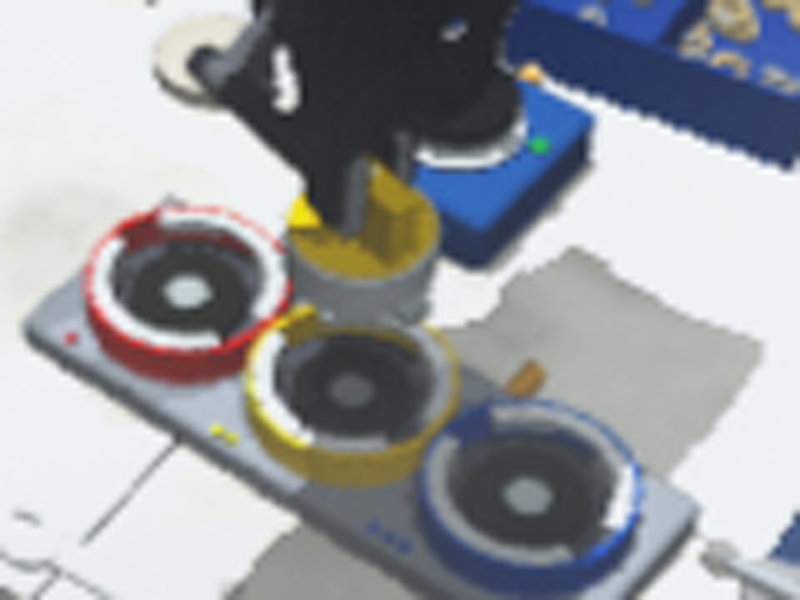

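```bash
python3 - <<'E'
from h import *
c=dict(np.load('/tmp/s3.npz')); z=.1183-.0253+.020
pts=[(288,230),(300,250),(318,263),(340,272),(370,279),(400,272),(420,260),(432,248),(439,225)]
px=[(255+(a+.5)/6.667-.5,180+(b+.5)/6.667-.5) for a,b in pts]
print(circ(c,px,z,.0275),circ(c,px[2:-2],z,.0275))
for k in range(len(px)): pass
# hi-res: yellow mask on upsampled image, lower boundary columns
im=cv2.resize(c['pixels'][180:270,255:375],None,fx=8,fy=8,interpolation=cv2.INTER_CUBIC)
h=cv2.cvtColor(im,cv2.COLOR_RGB2HSV); m=cv2.inRange(h,(20,130,60),(36,255,255))[:345]
P=[]
for u in range(350,525,8):
    v=np.nonzero(m[200:,u])[0]
    if len(v): P.append((255+(u+.5)/8-.5,180+(v.max()+200+1)/8-.5))
print(circ(c,P,z,.0275),len(P))
E
```

```text
(array([ 0.46974141, -0.03223212]), np.float64(0.0008776852357794846)) (array([ 0.46975404, -0.03278187]), np.float64(0.0007142636880262268))
(array([ 0.46961532, -0.0310934 ]), np.float64(0.0007260124362857548)) 22
```

```bash
python3 go.py .4708 -.0297 .062 160.5
```

```text
now 13.475 [ 0.4686 -0.0303  0.1184] th 160.4 j6 -1.29 tilt [ 2.e-04  5.e-04 -1.e+00]
x -1.3 y -1.9 z 56.4 spin -0.1
```

{"fn": "jog_arm", "kwargs": {"motion": [{"x": -1,"y": -2,"z": 20,"spin": 0,"fingers": 1},{"x": -1,"y": -2,"z": 38,"spin": 0,"fingers": 1},{"x": -1,"y": -2,"z": 50,"spin": 0,"fingers": 1},{"x": -1,"y": -2,"z": 56,"spin": 0,"fingers": 1},{"x": -1,"y": -2,"z": 56,"spin": 0,"fingers": 1}]}}

```text
clock: 14.1
eef_pos: [0.4705, -0.0311, 0.0622]
tool_rot: [-0.576, 0.818, 0.0, -0.0]
ft_force: [0.3, -0.8, -1.3]
grip_width: 0.0112
grasp_force: 59.2
```

{"fn": "jog_arm", "kwargs": {"motion": [{"x": 0,"y": 0,"z": 3,"spin": 0,"fingers": 1},{"x": 0,"y": 0,"z": 6,"spin": 0,"fingers": 1},{"x": 0,"y": 0,"z": 9,"spin": 0,"fingers": 1},{"x": 0,"y": 0,"z": 11,"spin": 0,"fingers": 1},{"x": 0,"y": 0,"z": 11,"spin": 0,"fingers": 1}]}}

```text
clock: 14.72
eef_pos: [0.4704, -0.0313, 0.0511]
tool_rot: [-0.575, 0.818, 0.0, -0.0]
ft_force: [0.3, 0.0, -2.5]
grip_width: 0.0109
grasp_force: 59.2
```

```bash
python3 go.py .4708 -.0297 .043 160.5
```

```text
now 14.725 [ 0.4704 -0.0313  0.0511] th 160.26 j6 -1.29 tilt [-4.e-04  0.e+00 -1.e+00]
x -1.7 y 0.2 z 8.1 spin -0.2
```

{"fn": "jog_arm", "kwargs": {"motion": [{"x": -1,"y": 0,"z": 2,"spin": 0,"fingers": 1},{"x": -1,"y": 0,"z": 4,"spin": 0,"fingers": 1},{"x": -1,"y": 0,"z": 6,"spin": 0,"fingers": 1},{"x": -1,"y": 0,"z": 8,"spin": 0,"fingers": 1},{"x": -1,"y": 0,"z": 8,"spin": 0,"fingers": 1},{"x": -1,"y": 0,"z": 8,"spin": 0,"fingers": 1}]}}

```text
clock: 15.48
eef_pos: [0.4711, -0.0306, 0.0445]
tool_rot: [-0.575, 0.818, -0.0, 0.0]
ft_force: [-3.7, -1.0, 11.1]
grip_width: 0.0109
grasp_force: 60.8
```

{"fn": "jog_arm", "kwargs": {"motion": [{"x": 0,"y": 0.5,"z": 1,"spin": 0,"fingers": 1},{"x": 0,"y": 0.5,"z": 2.5,"spin": 0,"fingers": 1},{"x": 0,"y": 0.5,"z": 2.5,"spin": 0,"fingers": 1}]}}

```text
clock: 15.85
eef_pos: [0.4711, -0.0306, 0.0425]
tool_rot: [-0.575, 0.818, -0.001, 0.001]
ft_force: [-3.6, -1.2, 13.2]
grip_width: 0.0108
grasp_force: 61.3
```

{"fn": "jog_arm", "kwargs": {"motion": [{"x": 0,"y": 0,"z": 0,"spin": 6,"fingers": 1},{"x": 0,"y": 0,"z": 0,"spin": 14,"fingers": 1},{"x": 0,"y": 0,"z": 0,"spin": 22,"fingers": 1},{"x": 0,"y": 0,"z": 0,"spin": 30,"fingers": 1},{"x": 0,"y": 0,"z": 0,"spin": 30,"fingers": 1}]}}

```text
clock: 16.48
eef_pos: [0.4731, -0.0307, 0.0431]
tool_rot: [-0.344, 0.939, -0.002, 0.003]
ft_force: [-0.8, -1.1, 12.0]
grip_width: 0.0107
grasp_force: 61.1
```

```bash
python3 go.py .4708 -.0297 .043 85.5; python3 -c "
from h import *
o=readout.get_obs(); print(o['ft_torque'],o['ft_force'])"
```

```text
now 16.475 [ 0.4731 -0.0307  0.0431] th 130.19 j6 -0.77 tilt [ 0.006  -0.0011 -1.    ]
x 1.1 y 2.3 z 0.1 spin 44.7
[-0.24924     0.29423128 -0.17092303] [-0.81830935 -1.08574853 11.96041483]
```

{"fn": "jog_arm", "kwargs": {"motion": [{"x": 0,"y": 0,"z": 0.5,"spin": 8,"fingers": 1},{"x": 0,"y": 0,"z": 0.5,"spin": 16,"fingers": 1},{"x": 0,"y": 0,"z": 0.5,"spin": 24,"fingers": 1},{"x": 0,"y": 0,"z": 0.5,"spin": 32,"fingers": 1},{"x": 0,"y": 0,"z": 0.5,"spin": 40,"fingers": 1},{"x": 0,"y": 0,"z": 0.5,"spin": 46,"fingers": 1},{"x": 0,"y": 0,"z": 0.5,"spin": 48,"fingers": 1},{"x": 0,"y": 0,"z": 0.5,"spin": 48,"fingers": 1}]}}

```text
clock: 17.48
eef_pos: [0.4737, -0.0311, 0.0428]
tool_rot: [0.068, 0.998, -0.001, 0.004]
ft_force: [-0.0, -2.4, 12.2]
grip_width: 0.0107
grasp_force: 61.2
```

```bash
python3 go.py .4708 -.0297 .043 85.5; python3 -c "
from h import *
o=readout.get_obs(); print(o['ft_torque'],o['ft_force'])"
```

```text
now 17.475 [ 0.4737 -0.0311  0.0428] th 82.24 j6 0.07 tilt [ 0.007 -0.002 -1.   ]
x 3.0 y 1.0 z -0.2 spin -3.3
[-0.49279462  0.22996324  0.03330015] [-0.01810245 -2.36347878 12.20810292]
```

{"fn": "jog_arm", "kwargs": {"motion": [{"x": 0,"y": 0,"z": 0,"spin": 2,"fingers": 1},{"x": 0,"y": 0,"z": 0,"spin": 4,"fingers": 1},{"x": 0,"y": 0,"z": 0,"spin": 4,"fingers": 1}]}}

```text
clock: 17.85
eef_pos: [0.474, -0.0314, 0.0428]
tool_rot: [0.102, 0.995, -0.001, 0.004]
ft_force: [2.3, -2.7, 10.4]
grip_width: 0.0108
grasp_force: 60.8
```

```bash
python3 go.py .4708 -.0297 .043 85.5; python3 -c "
from h import *
o=readout.get_obs(); print(o['ft_torque'],o['ft_force'],o['grip_width'])
s=camera('scene');save(s,'s4.png')
cv2.imwrite('pics/v4.png',cv2.resize(cv2.imread('pics/s4.png')[180:270,255:375],(800,600),interpolation=cv2.INTER_CUBIC))"
```

```text
now 17.85 [ 0.474  -0.0314  0.0428] th 78.24 j6 0.14 tilt [ 0.0076 -0.0028 -1.    ]
x 3.5 y 1.0 z -0.2 spin -7.3
[-0.69686272 -0.10340473  0.06530057] [ 2.29156041 -2.70889225 10.3823447 ] 0.010808470273610319
```

View pics/v4.png

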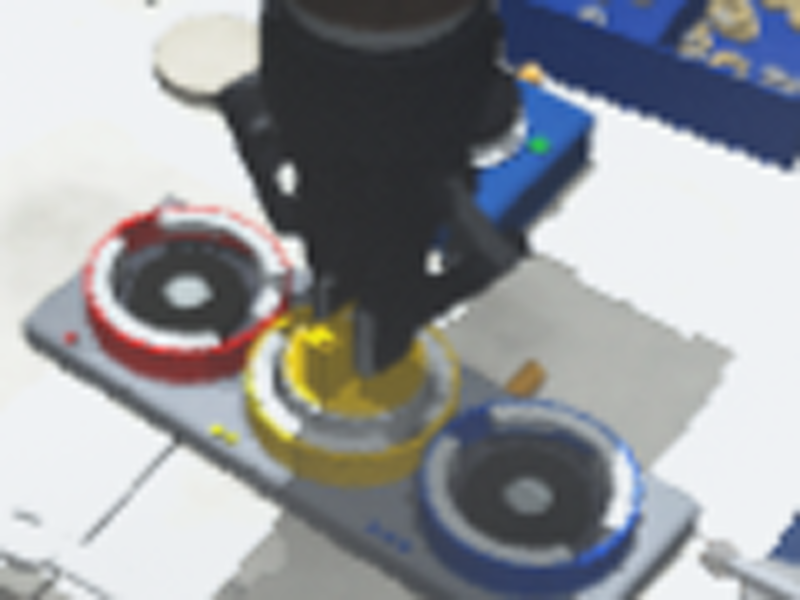

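The yellow cap sits in its port (cap disc at crop (355,380)) with its bar roughly along the console x axis. I'll turn back a few degrees to the nominal angle, let it rise and release.

{"fn": "jog_arm", "kwargs": {"motion": [{"x": 1,"y": 0,"z": 0,"spin": -4,"fingers": 1},{"x": 1,"y": 0,"z": 0,"spin": -6,"fingers": 1},{"x": 1,"y": 0,"z": -3,"spin": -6,"fingers": 1},{"x": 1,"y": 0,"z": -6,"spin": -6,"fingers": 1},{"x": 1,"y": 0,"z": -8,"spin": -6,"fingers": 1},{"x": 1,"y": 0,"z": -8,"spin": -6,"fingers": 1}]}}

```text
clock: 18.65
eef_pos: [0.4737, -0.0305, 0.0483]
tool_rot: [0.05, 0.999, -0.0, 0.004]
ft_force: [10.2, -2.1, -11.6]
grip_width: 0.0106
grasp_force: 59.6
```

{"fn": "jog_arm", "kwargs": {"motion": [{"x": 0,"y": 0,"z": 1,"spin": 0,"fingers": 1},{"x": 0,"y": 0,"z": 1,"spin": 0,"fingers": 0.4},{"x": 0,"y": 0,"z": 1,"spin": 0,"fingers": -0.2},{"x": 0,"y": 0,"z": 1,"spin": 0,"fingers": -0.2},{"x": 0,"y": 0,"z": -20,"spin": 0,"fingers": -0.2},{"x": 0,"y": 0,"z": -50,"spin": 0,"fingers": -0.2},{"x": 0,"y": 0,"z": -90,"spin": 0,"fingers": -0.2},{"x": 0,"y": 0,"z": -100,"spin": 0,"fingers": -0.2}]}}

```text
clock: 19.65
eef_pos: [0.471, -0.0301, 0.1508]
tool_rot: [0.05, 0.999, 0.0, 0.002]
ft_force: [0.2, 0.3, -0.4]
grip_width: 0.0515
grasp_force: 0.0
```

```bash
python3 go.py .45 .13 .15 110 .434 .2927 .12 13.5
```

```text
now 19.65 [ 0.471  -0.0301  0.1508] th 84.27 j6 0.04 tilt [ 4.8e-03 -2.0e-04 -1.0e+00]
x 36.9 y 157.2 z 0.8 spin -25.7
x -40.6 y 158.4 z 30.0 spin -83.5
```

{"fn": "jog_arm", "kwargs": {"motion": [{"x": 5,"y": 22,"z": 0,"spin": -8,"fingers": -0.2},{"x": 12,"y": 50,"z": 0,"spin": -17,"fingers": -0.2},{"x": 18,"y": 78,"z": 0,"spin": -27,"fingers": -0.2},{"x": 25,"y": 106,"z": 0,"spin": -37,"fingers": -0.2},{"x": 31,"y": 134,"z": 0,"spin": -46,"fingers": -0.2},{"x": 37,"y": 157,"z": 0,"spin": -54,"fingers": -0.2},{"x": 37,"y": 157,"z": 0,"spin": -54,"fingers": -0.2}]}}

```text
clock: 20.52
eef_pos: [0.4474, 0.1308, 0.1473]
tool_rot: [-0.41, 0.912, 0.0, -0.001]
ft_force: [1.0, -0.2, 0.8]
grip_width: 0.0515
grasp_force: 0.0
```

{"fn": "jog_arm", "kwargs": {"motion": [{"x": -18,"y": 20,"z": 4,"spin": -8,"fingers": -0.2},{"x": -37,"y": 40,"z": 8,"spin": -17,"fingers": -0.2},{"x": -56,"y": 60,"z": 13,"spin": -27,"fingers": -0.2},{"x": -75,"y": 81,"z": 18,"spin": -37,"fingers": -0.2},{"x": -94,"y": 102,"z": 24,"spin": -46,"fingers": -0.2},{"x": -111,"y": 120,"z": 30,"spin": -55,"fingers": -0.2},{"x": -111,"y": 120,"z": 30,"spin": -55,"fingers": -0.2},{"x": -111,"y": 120,"z": 30,"spin": -55,"fingers": -0.2}]}}

```text
clock: 21.52
eef_pos: [0.4326, 0.2914, 0.1179]
tool_rot: [0.783, -0.622, 0.0, 0.001]
ft_force: [-0.6, 0.7, -0.9]
grip_width: 0.0515
grasp_force: 0.0
```

```bash
python3 go.py .434 .2927 .027 193.5; python3 -c "
from h import *
t=camera('top');s=camera('scene');save(s,'s5.png');save(t,'t5.png')
I=np.hstack([cv2.resize(cv2.imread('pics/t5.png')[190:240,250:370],(450,188),interpolation=cv2.INTER_CUBIC),cv2.resize(cv2.imread('pics/s5.png')[140:230,160:328],(350,188))])
cv2.imwrite('pics/v5.png',I)"
```

```text
now 21.525 [0.4326 0.2914 0.1179] th -166.92 j6 -1.21 tilt [-9.0e-04 -1.3e-03 -1.0e+00]
x -0.9 y -1.6 z 90.9 spin -0.4
```

View pics/v5.png

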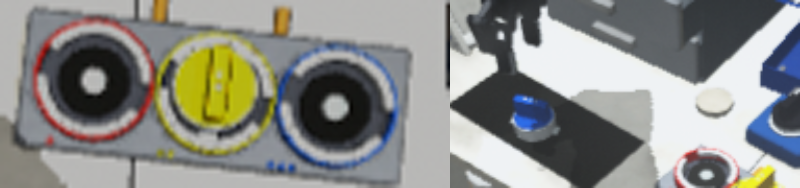

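```bash
python3 - <<'E'
from h import *
c=dict(np.load('/tmp/top.npz')); im=cv2.imread('pics/t5.png'); g=im.min(2).astype(int)
r=regof(c,(.4703,-.0312),.07,7); print(r); print(g[r[1]:r[3],r[0]:r[2]])
r=regof(c,(.4703,-.0312),.07,12)
print(im.sum(2)[r[1]:r[3],r[0]:r[2]]//3)
E
```

```text
[301, 205, 315, 219]
[[ 14   7   5   7   4   4  16  14  13  13   0  14  33  95]
 [ 13   8   5   6   6   6  16  14  14  14   1  13  15  26]
 [ 13   7   5   7   3   3  18  15  13  10   1   6  15  16]
 [ 16   7   5   6   2   1  29  56  30   9   2  11  16  15]
 [ 15   5   6   5   2   3  55 127  51   8   4  15  16  15]
 [ 14   6   5   6   4   7  58 132  40   7   6  15  15  16]
 [ 13   6   6   7   4  11  18  28  14   7   7  15  16  14]
 [ 14   8   7   5   4  25  74 108  31   3   4  15  15  16]
 [ 11   7   7   5   4  34  95 137  39   0   4  15  15  16]
 [  7   5   7   3   5  20  25  45  11   1   7  14  15  16]
 [  5   6   6   5   6  20  18  14  11   0   6  16  18  16]
 [  5   6   7   4   3  20  16  13  11   4  10  16  17  16]
 [  6   7   7   4   1  17  15  13   8   5  17  16  18  17]
 [  6   7   4   4   5  17  15  13   7   6  15  16  17  16]]
[[137 127 121 131 130 152 168 169 176 183 183 183 183 182 173 161 160 147
  136 133 136 138 138 138]
 [130 122 135 152 171 183 183 183 182 175 177 171 165 162 156 143 183 179
  154 141 137 128 136 138]
 [124 142 167 183 178 163 182 173 163 151 144 138 
[... 1472 characters left out ...]
42 126 128 127 123 124 119  92 107 128 127 127 117  83 128 127 128
  128 128 130 116  67  73]
 [ 49 107 140 128 128 123 124 115  80 121 128 127 127 116  73 127 128 128
  128 131 139 110  67  70]
 [ 62  76 152 141 127 124 124 115  69 126 128 127 126 118  97 128 129 128
  133 143 132  79  65  62]
 [127  51 108 146 140 124 124 115  62 108 113 118 122 116 125 128 127 131
  144 140  86  66  68  62]
 [169  62  56 107 138 147 132 118  64  55  65  81  97 104 125 128 132 144
  142 102  64  67  68  62]
 [166 130  64  60  90 138 139 129 106  86  82  82  88 113 120 138 147 122
   99  63  86 119  76  67]
 [167 176 131  76  44  61 105 109 129 133 147 156 155 133 111 122 121  43
   61  82 145 176 132  93]]
```

```bash
python3 go.py .434 .2927 .027 194.5
```

```text
now 21.625 [0.4329 0.2915 0.1183] th -166.9 j6 -1.21 tilt [-2.e-04 -5.e-04 -1.e+00]
x -1.0 y -1.4 z 91.3 spin -1.4
```

{"fn": "jog_arm", "kwargs": {"motion": [{"x": 0,"y": -1,"z": 20,"spin": -1.4,"fingers": -0.2},{"x": 0,"y": -1,"z": 40,"spin": -1.4,"fingers": -0.2},{"x": 0,"y": -1,"z": 60,"spin": -1.4,"fingers": -0.2},{"x": 0,"y": -1,"z": 78,"spin": -1.4,"fingers": -0.2},{"x": 0,"y": -1,"z": 90,"spin": -1.4,"fingers": -0.2},{"x": 0,"y": -1,"z": 90,"spin": -1.4,"fingers": -0.2},{"x": 0,"y": -1,"z": 90,"spin": -1.4,"fingers": 0.3},{"x": 0,"y": -1,"z": 90,"spin": -1.4,"fingers": 0.6}]}}

```text
clock: 22.62
eef_pos: [0.4343, 0.2932, 0.0291]
tool_rot: [0.792, -0.611, 0.0, -0.001]
ft_force: [0.5, -0.6, -0.0]
grip_width: 0.0171
grasp_force: 0.0
```

{"fn": "jog_arm", "kwargs": {"motion": [{"x": 0,"y": 0,"z": 0,"spin": 0,"fingers": 1},{"x": 0,"y": 0,"z": 0,"spin": 0,"fingers": 1},{"x": 0,"y": 0,"z": 0,"spin": 0,"fingers": 1}]}}

```text
clock: 23.0
eef_pos: [0.4344, 0.2934, 0.0292]
tool_rot: [0.792, -0.611, 0.0, -0.001]
ft_force: [0.2, -0.2, 6.6]
grip_width: 0.0106
grasp_force: 60.2
```

{"fn": "jog_arm", "kwargs": {"motion": [{"x": 0,"y": 0,"z": -10,"spin": 0,"fingers": 1},{"x": 0,"y": 0,"z": -30,"spin": 0,"fingers": 1},{"x": 0,"y": 0,"z": -60,"spin": 0,"fingers": 1},{"x": 0,"y": 0,"z": -100,"spin": 0,"fingers": 1},{"x": 0,"y": 0,"z": -120,"spin": 0,"fingers": 1},{"x": 0,"y": 0,"z": -120,"spin": 0,"fingers": 1}]}}

```text
clock: 23.75
eef_pos: [0.4344, 0.2934, 0.1499]
tool_rot: [0.792, -0.611, 0.0, -0.002]
ft_force: [0.3, 0.1, -1.9]
grip_width: 0.0105
grasp_force: 59.2
```

```bash
python3 go.py .47 .1 .15 177 .464 -.1094 .14 160.5
```

```text
now 23.75 [0.4344 0.2934 0.1499] th -165.34 j6 -1.23 tilt [ 0.0026  0.0018 -1.    ]
x 196.1 y 14.5 z -0.1 spin 17.7
x 209.4 y -5.0 z 10.0 spin 16.5
```

{"fn": "jog_arm", "kwargs": {"motion": [{"x": 25,"y": 2,"z": 0,"spin": 3,"fingers": 1},{"x": 60,"y": 5,"z": 0,"spin": 7,"fingers": 1},{"x": 100,"y": 8,"z": 0,"spin": 10,"fingers": 1},{"x": 140,"y": 11,"z": 0,"spin": 14,"fingers": 1},{"x": 180,"y": 13,"z": 0,"spin": 16,"fingers": 1},{"x": 196,"y": 14.5,"z": 0,"spin": 18,"fingers": 1},{"x": 196,"y": 14.5,"z": 0,"spin": 18,"fingers": 1}]}}

```text
clock: 24.62
eef_pos: [0.4686, 0.0989, 0.1473]
tool_rot: [-0.686, 0.728, 0.001, -0.001]
ft_force: [0.1, -0.1, -2.0]
grip_width: 0.0106
grasp_force: 59.2
```

{"fn": "jog_arm", "kwargs": {"motion": [{"x": 30,"y": -1,"z": 0,"spin": 3,"fingers": 1},{"x": 75,"y": -2,"z": 1,"spin": 6,"fingers": 1},{"x": 120,"y": -3,"z": 3,"spin": 9,"fingers": 1},{"x": 165,"y": -4,"z": 6,"spin": 12,"fingers": 1},{"x": 200,"y": -5,"z": 10,"spin": 16,"fingers": 1},{"x": 209,"y": -5,"z": 10,"spin": 16.5,"fingers": 1},{"x": 209,"y": -5,"z": 10,"spin": 16.5,"fingers": 1},{"x": 209,"y": -5,"z": 10,"spin": 16.5,"fingers": 1}]}}

```text
clock: 25.62
eef_pos: [0.4623, -0.1079, 0.1383]
tool_rot: [-0.576, 0.818, 0.0, 0.0]
ft_force: [-0.3, 0.5, -1.1]
grip_width: 0.0107
grasp_force: 59.1
```

```bash
python3 - <<'E'
from h import *
c=camera('scene');save(c,'s6.png'); o=readout.get_obs(); p=o['eef_pos']; z=p[2]-.0262+.020
x0,y0,x1,y1=regof(c,p[:2],z,25)
im=cv2.resize(c['pixels'][y0:y1,x0:x1],None,fx=8,fy=8,interpolation=cv2.INTER_CUBIC)
h=cv2.cvtColor(im,cv2.COLOR_RGB2HSV); m=cv2.inRange(h,(100,130,50),(120,255,255))
q=regof(c,p[:2],z,25); cu=200
P=[]
for u in range(cu-75,cu+76,8):
    v=np.nonzero(m[200:290,u])[0]
    if len(v): P.append((x0+(u+.5)/8-.5,y0+(v.max()+201)/8-.5))
print('cap',circ(c,P,z,.0275),len(P),'tcp',p)
cv2.imwrite('pics/v6.png',cv2.cvtColor(im,cv2.COLOR_RGB2BGR))
E
python3 go.py .4643 -.1093 .063 160.5
```

```text
cap (array([ 0.464939  , -0.10682687]), np.float64(0.000563870499125862)) 18 tcp [ 0.46225551 -0.10797171  0.13832424]
now 25.675 [ 0.4623 -0.108   0.1383] th 160.31 j6 -1.46 tilt [-0.e+00  5.e-04 -1.e+00]
x 0.6 y -2.4 z 75.3 spin -0.2
```

View pics/v6.png

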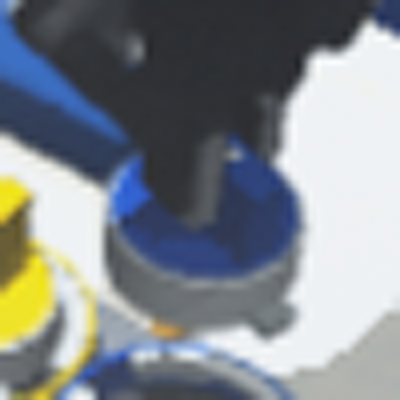

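The crop shows the blue cap hanging level over its port, with one lug at the lower right (275,320) pointing at the notch. I'll lower it.

{"fn": "jog_arm", "kwargs": {"motion": [{"x": 0,"y": -2,"z": 20,"spin": 0,"fingers": 1},{"x": 0,"y": -2,"z": 45,"spin": 0,"fingers": 1},{"x": 0,"y": -2,"z": 65,"spin": 0,"fingers": 1},{"x": 0,"y": -2,"z": 75,"spin": 0,"fingers": 1},{"x": 0,"y": -2,"z": 75,"spin": 0,"fingers": 1}]}}

```text
clock: 26.3
eef_pos: [0.4637, -0.1094, 0.0629]
tool_rot: [-0.575, 0.818, 0.0, -0.0]
ft_force: [0.3, 0.1, -2.2]
grip_width: 0.0106
grasp_force: 59.2
```

{"fn": "jog_arm", "kwargs": {"motion": [{"x": 0,"y": 0,"z": 3,"spin": 0,"fingers": 1},{"x": 0,"y": 0,"z": 6,"spin": 0,"fingers": 1},{"x": 0,"y": 0,"z": 9,"spin": 0,"fingers": 1},{"x": 0,"y": 0,"z": 11,"spin": 0,"fingers": 1},{"x": 0,"y": 0,"z": 11,"spin": 0,"fingers": 1}]}}

```text
clock: 26.92
eef_pos: [0.4638, -0.1101, 0.0522]
tool_rot: [-0.575, 0.818, 0.0, -0.0]
ft_force: [0.1, 0.3, -1.7]
grip_width: 0.0109
grasp_force: 59.2
```

{"fn": "jog_arm", "kwargs": {"motion": [{"x": 0,"y": 0,"z": 2,"spin": 0,"fingers": 1},{"x": 0,"y": 0,"z": 4,"spin": 0,"fingers": 1},{"x": 0,"y": 0,"z": 6,"spin": 0,"fingers": 1},{"x": 0,"y": 0,"z": 8,"spin": 0,"fingers": 1},{"x": 0,"y": 0,"z": 9.5,"spin": 0,"fingers": 1},{"x": 0,"y": 0,"z": 10.5,"spin": 0,"fingers": 1},{"x": 0,"y": 0,"z": 10.5,"spin": 0,"fingers": 1}]}}

```text
clock: 27.8
eef_pos: [0.4643, -0.1102, 0.0434]
tool_rot: [-0.575, 0.818, -0.001, 0.0]
ft_force: [-3.7, 1.5, 13.2]
grip_width: 0.0103
grasp_force: 61.3
```

Same behaviour as the yellow cap (underside about 17.3 mm, 13 N). I'll turn clockwise.

{"fn": "jog_arm", "kwargs": {"motion": [{"x": 0,"y": 0,"z": 0,"spin": 6,"fingers": 1},{"x": 0,"y": 0,"z": 0,"spin": 14,"fingers": 1},{"x": 0,"y": 0,"z": 0,"spin": 22,"fingers": 1},{"x": 0,"y": 0,"z": 0.3,"spin": 30,"fingers": 1},{"x": 0,"y": 0,"z": 0.3,"spin": 38,"fingers": 1},{"x": 0,"y": 0,"z": 0.5,"spin": 46,"fingers": 1},{"x": 0,"y": 0,"z": 0.5,"spin": 46,"fingers": 1}]}}

```text
clock: 28.68
eef_pos: [0.4659, -0.11, 0.0434]
tool_rot: [-0.209, 0.978, -0.0, 0.002]
ft_force: [-1.5, 1.8, 14.3]
grip_width: 0.0111
grasp_force: 61.2
```

{"fn": "jog_arm", "kwargs": {"motion": [{"x": 0,"y": 0,"z": 0,"spin": 8,"fingers": 1},{"x": 0,"y": 0,"z": 0,"spin": 16,"fingers": 1},{"x": 0,"y": 0,"z": 0,"spin": 24,"fingers": 1},{"x": 0,"y": 0,"z": 0,"spin": 30,"fingers": 1},{"x": 0,"y": 0,"z": 0,"spin": 33,"fingers": 1},{"x": 0,"y": 0,"z": 0,"spin": 33,"fingers": 1}]}}

```text
clock: 29.42
eef_pos: [0.466, -0.1101, 0.0435]
tool_rot: [0.077, 0.997, 0.0, 0.002]
ft_force: [-1.3, 1.3, 13.0]
grip_width: 0.0107
grasp_force: 61.2
```

```bash
python3 go.py .464 -.1094 .043 85.5
```

```text
now 29.425 [ 0.466  -0.1101  0.0435] th 81.18 j6 -0.08 tilt [ 4.7e-03 -3.0e-04 -1.0e+00]
x 2.1 y 0.4 z 0.5 spin -4.3
```

{"fn": "jog_arm", "kwargs": {"motion": [{"x": 0,"y": 0,"z": 0,"spin": -3,"fingers": 1},{"x": 0,"y": 0,"z": -3,"spin": -3,"fingers": 1},{"x": 0,"y": 0,"z": -6,"spin": -3,"fingers": 1},{"x": 0,"y": 0,"z": -8,"spin": -3,"fingers": 1},{"x": 0,"y": 0,"z": -8,"spin": -3,"fingers": 1}]}}

```text
clock: 30.05
eef_pos: [0.4659, -0.1101, 0.0492]
tool_rot: [0.051, 0.999, 0.0, 0.002]
ft_force: [6.1, 0.7, -4.4]
grip_width: 0.0109
grasp_force: 59.7
```

Locked: the underside is at 23.0 mm and it resists lifting. I'll release and go to the knob.

{"fn": "jog_arm", "kwargs": {"motion": [{"x": 0,"y": 0,"z": 0.5,"spin": 0,"fingers": 1},{"x": 0,"y": 0,"z": 0.5,"spin": 0,"fingers": 0.4},{"x": 0,"y": 0,"z": 0.5,"spin": 0,"fingers": -0.2},{"x": 0,"y": 0,"z": 0.5,"spin": 0,"fingers": -0.2},{"x": 0,"y": 0,"z": -20,"spin": 0,"fingers": -0.2},{"x": 0,"y": 0,"z": -50,"spin": 0,"fingers": -0.2},{"x": 0,"y": 0,"z": -80,"spin": 0,"fingers": -0.2},{"x": 0,"y": 0,"z": -80,"spin": 0,"fingers": -0.2}]}}

```text
clock: 31.05
eef_pos: [0.4656, -0.1106, 0.1316]
tool_rot: [0.051, 0.999, -0.001, 0.002]
ft_force: [0.8, -0.4, 0.2]
grip_width: 0.0513
grasp_force: 0.0
```

```bash
python3 go.py .609 .0085 .13 86.5
```

```text
now 31.05 [ 0.4656 -0.1106  0.1316] th 84.15 j6 -0.13 tilt [ 0.0048 -0.0013 -1.    ]
x -130.5 y 133.0 z 1.6 spin -2.3
```

{"fn": "jog_arm", "kwargs": {"motion": [{"x": -25,"y": 25,"z": 0,"spin": -1,"fingers": -0.2},{"x": -60,"y": 61,"z": 0,"spin": -2,"fingers": -0.2},{"x": -95,"y": 97,"z": 0,"spin": -2.3,"fingers": -0.2},{"x": -120,"y": 122,"z": 0,"spin": -2.3,"fingers": -0.2},{"x": -130.5,"y": 133,"z": 0,"spin": -2.3,"fingers": -0.2},{"x": -130.5,"y": 133,"z": 0,"spin": -2.3,"fingers": -0.2},{"x": -130.5,"y": 133,"z": 0,"spin": -2.3,"fingers": -0.2},{"x": -130.5,"y": 133,"z": 0,"spin": -2.3,"fingers": -0.2}]}}

```text
clock: 32.05
eef_pos: [0.6065, 0.008, 0.1294]
tool_rot: [0.032, 1.0, -0.0, -0.0]
ft_force: [-0.6, -0.1, -0.4]
grip_width: 0.0514
grasp_force: 0.0
```

```bash
python3 go.py .609 .0085 .053 86.5
```

```text
now 32.05 [0.6065 0.008  0.1294] th 86.38 j6 0.08 tilt [-5.e-04 -2.e-04 -1.e+00]
x -2.5 y 0.7 z 76.4 spin -0.1
```

{"fn": "jog_arm", "kwargs": {"motion": [{"x": -2,"y": 1,"z": 20,"spin": 0,"fingers": -0.2},{"x": -2,"y": 1,"z": 40,"spin": 0,"fingers": -0.2},{"x": -2,"y": 1,"z": 60,"spin": 0,"fingers": -0.2},{"x": -2,"y": 1,"z": 76,"spin": 0,"fingers": -0.2},{"x": -2,"y": 1,"z": 76,"spin": 0,"fingers": 0.3},{"x": -2,"y": 1,"z": 76,"spin": 0,"fingers": 0.6},{"x": -2,"y": 1,"z": 76,"spin": 0,"fingers": 1},{"x": -2,"y": 1,"z": 76,"spin": 0,"fingers": 1}]}}

```text
clock: 33.05
eef_pos: [0.61, 0.0086, 0.0544]
tool_rot: [0.031, 1.0, -0.001, 0.001]
ft_force: [-0.5, -5.8, 3.3]
grip_width: 0.0106
grasp_force: 61.1
```

{"fn": "jog_arm", "kwargs": {"motion": [{"x": 0,"y": 0,"z": 0,"spin": 0,"fingers": 1},{"x": 0,"y": 0,"z": 3,"spin": 0,"fingers": 1},{"x": 0,"y": 0,"z": 6,"spin": 0,"fingers": 1},{"x": 0,"y": 0,"z": 8,"spin": 0,"fingers": 1},{"x": 0,"y": 0,"z": 9.5,"spin": 0,"fingers": 1},{"x": 0,"y": 0,"z": 9.5,"spin": 0,"fingers": 1}]}}

```text
clock: 33.8
eef_pos: [0.6101, 0.0086, 0.0478]
tool_rot: [0.031, 1.0, -0.001, 0.002]
ft_force: [-6.9, -5.7, 18.2]
grip_width: 0.0104
grasp_force: 63.3
```

Pressed 6.6 mm, fully down. I'll turn it clockwise 74.5° plus a margin.

{"fn": "jog_arm", "kwargs": {"motion": [{"x": 0,"y": 0,"z": 0,"spin": 9,"fingers": 1},{"x": 0,"y": 0,"z": 0,"spin": 19,"fingers": 1},{"x": 0,"y": 0,"z": 0,"spin": 29,"fingers": 1},{"x": 0,"y": 0,"z": 0,"spin": 38,"fingers": 1},{"x": 0,"y": 0,"z": 0,"spin": 38,"fingers": 1}]}}

```text
clock: 34.42
eef_pos: [0.6097, 0.0075, 0.0478]
tool_rot: [0.356, 0.935, -0.002, 0.002]
ft_force: [-7.0, -7.1, 17.6]
grip_width: 0.0106
grasp_force: 63.4
```

{"fn": "jog_arm", "kwargs": {"motion": [{"x": 0,"y": 0,"z": 0,"spin": 9,"fingers": 1},{"x": 0,"y": 0,"z": 0,"spin": 19,"fingers": 1},{"x": 0,"y": 0,"z": 0,"spin": 29,"fingers": 1},{"x": 0,"y": 0,"z": 0,"spin": 38,"fingers": 1},{"x": 0,"y": 0,"z": 0,"spin": 39,"fingers": 1},{"x": 0,"y": 0,"z": 0,"spin": 39,"fingers": 1}]}}

```text
clock: 35.17
eef_pos: [0.6088, 0.0069, 0.0478]
tool_rot: [0.646, 0.763, -0.002, 0.002]
ft_force: [-10.4, -9.2, 20.8]
grip_width: 0.0108
grasp_force: 64.5
```

{"fn": "jog_arm", "kwargs": {"motion": [{"x": 0,"y": 0,"z": -3,"spin": -1,"fingers": 1},{"x": 0,"y": 0,"z": -6,"spin": -2,"fingers": 1},{"x": 0,"y": 0,"z": -9.5,"spin": -2,"fingers": 1},{"x": 0,"y": 0,"z": -9.5,"spin": -2,"fingers": 1},{"x": 0,"y": 0,"z": -9.5,"spin": -2,"fingers": 0.4},{"x": 0,"y": 0,"z": -9.5,"spin": -2,"fingers": 0},{"x": 0,"y": 0,"z": -9.5,"spin": -2,"fingers": 0}]}}

```text
clock: 36.05
eef_pos: [0.6096, 0.0105, 0.0534]
tool_rot: [0.633, 0.774, 0.0, -0.0]
ft_force: [0.4, -0.3, 0.3]
grip_width: 0.0425
grasp_force: 0.0
```

```bash
python3 go.py .609 .0085 .053 11; python3 -c "
from h import *
s=camera('scene');save(s,'s7.png')
cv2.imwrite('pics/v7.png',cv2.resize(cv2.imread('pics/s7.png')[150:270,255:375],(600,600),interpolation=cv2.INTER_CUBIC))"
```

```text
now 36.05 [0.6096 0.0105 0.0534] th 11.5 j6 1.39 tilt [ 4.e-04  8.e-04 -1.e+00]
x -1.9 y -1.0 z 0.4 spin 0.5
```

View pics/v7.png

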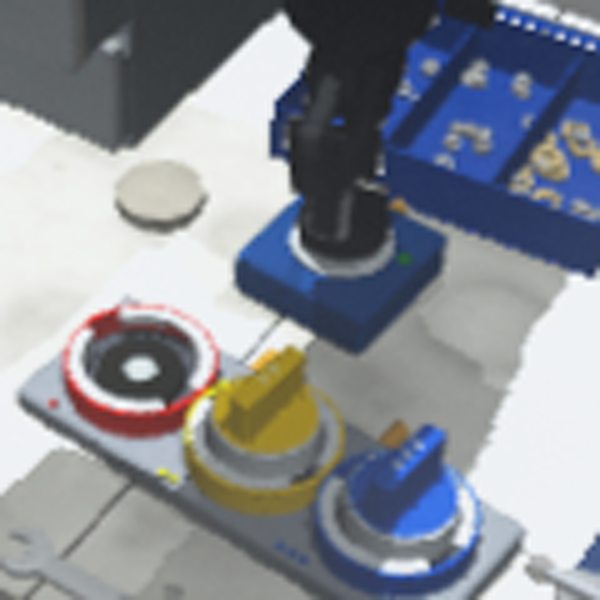

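The picture shows both caps seated with parallel bars, yellow (265,400) and blue (415,485). The knob has been released, with the fingers open around it. I'll wait over three seconds, then press and turn back.

{"fn": "jog_arm", "kwargs": {"motion": [{"x": 0,"y": 0,"z": 0,"spin": 0,"fingers": 0},{"x": 0,"y": 0,"z": 0,"spin": 0,"fingers": 0},{"x": 0,"y": 0,"z": 0,"spin": 0,"fingers": 0},{"x": 0,"y": 0,"z": 0,"spin": 0,"fingers": 0},{"x": 0,"y": 0,"z": 0,"spin": 0,"fingers": 0},{"x": 0,"y": 0,"z": 0,"spin": 0,"fingers": 0},{"x": 0,"y": 0,"z": 0,"spin": 0,"fingers": 0},{"x": 0,"y": 0,"z": 0,"spin": 0,"fingers": 0}]}}

```text
clock: 37.1
eef_pos: [0.6094, 0.0099, 0.0533]
tool_rot: [0.633, 0.774, 0.0, -0.0]
ft_force: [-0.1, 0.6, -0.3]
grip_width: 0.0428
grasp_force: 0.0
```

{"fn": "jog_arm", "kwargs": {"motion": [{"x": 0,"y": 0,"z": 0,"spin": 0,"fingers": 0},{"x": 0,"y": 0,"z": 0,"spin": 0,"fingers": 0},{"x": 0,"y": 0,"z": 0,"spin": 0,"fingers": 0},{"x": 0,"y": 0,"z": 0,"spin": 0,"fingers": 0},{"x": 0,"y": 0,"z": 0,"spin": 0,"fingers": 0},{"x": 0,"y": 0,"z": 0,"spin": 0,"fingers": 0},{"x": 0,"y": 0,"z": 0,"spin": 0,"fingers": 0},{"x": 0,"y": 0,"z": 0,"spin": 0,"fingers": 0}]}}

```text
clock: 38.1
eef_pos: [0.6093, 0.0098, 0.0533]
tool_rot: [0.633, 0.774, -0.0, -0.0]
ft_force: [0.4, -1.0, 0.5]
grip_width: 0.0425
grasp_force: 0.0
```

{"fn": "jog_arm", "kwargs": {"motion": [{"x": 0,"y": 0,"z": 0,"spin": 0,"fingers": 0},{"x": 0,"y": 0,"z": 0,"spin": 0,"fingers": 0},{"x": 0,"y": 0,"z": 0,"spin": 0,"fingers": 0},{"x": 0,"y": 0,"z": 0,"spin": 0,"fingers": 0},{"x": 0,"y": 0,"z": 0,"spin": 0,"fingers": 0},{"x": 0,"y": 0,"z": 0,"spin": 0,"fingers": 0},{"x": 0,"y": 0,"z": 0,"spin": 0,"fingers": 0},{"x": 0,"y": 0,"z": 0,"spin": 0,"fingers": 0}]}}

```text
clock: 39.1
eef_pos: [0.6093, 0.0099, 0.0533]
tool_rot: [0.633, 0.774, -0.0, -0.0]
ft_force: [1.1, -0.5, -0.2]
grip_width: 0.0425
grasp_force: 0.0
```

{"fn": "jog_arm", "kwargs": {"motion": [{"x": 0,"y": 0,"z": 0,"spin": 0,"fingers": 0},{"x": 0,"y": -0.5,"z": 0,"spin": 0,"fingers": 0},{"x": 0,"y": -0.5,"z": 0,"spin": 0,"fingers": 0},{"x": -1,"y": -1,"z": 0,"spin": 0,"fingers": 0.5},{"x": -1,"y": -1,"z": 0,"spin": 0,"fingers": 1},{"x": -1,"y": -1,"z": 0,"spin": 0,"fingers": 1},{"x": -1,"y": -1,"z": 0,"spin": 0,"fingers": 1}]}}

```text
clock: 39.98
eef_pos: [0.6082, 0.0085, 0.0534]
tool_rot: [0.633, 0.774, -0.0, -0.0]
ft_force: [-2.4, -0.8, 2.2]
grip_width: 0.0109
grasp_force: 63.1
```

{"fn": "jog_arm", "kwargs": {"motion": [{"x": 0,"y": 0,"z": 3,"spin": 0,"fingers": 1},{"x": 0,"y": 0,"z": 6,"spin": 0,"fingers": 1},{"x": 0,"y": 0,"z": 8,"spin": 0,"fingers": 1},{"x": 0,"y": 0,"z": 9.5,"spin": 0,"fingers": 1},{"x": 0,"y": 0,"z": 9.5,"spin": 0,"fingers": 1}]}}

```text
clock: 40.6
eef_pos: [0.6084, 0.0085, 0.0468]
tool_rot: [0.633, 0.774, 0.0, 0.001]
ft_force: [-9.9, -0.5, 19.4]
grip_width: 0.0103
grasp_force: 65.6
```

{"fn": "jog_arm", "kwargs": {"motion": [{"x": 0,"y": 0,"z": 0,"spin": -9,"fingers": 1},{"x": 0,"y": 0,"z": 0,"spin": -19,"fingers": 1},{"x": 0,"y": 0,"z": 0,"spin": -29,"fingers": 1},{"x": 0,"y": 0,"z": 0,"spin": -38,"fingers": 1},{"x": 0,"y": 0,"z": 0,"spin": -38,"fingers": 1}]}}

```text
clock: 41.22
eef_pos: [0.6083, 0.0085, 0.0468]
tool_rot: [0.346, 0.938, 0.0, 0.0]
ft_force: [-10.1, -1.1, 19.4]
grip_width: 0.0105
grasp_force: 65.5
```

{"fn": "jog_arm", "kwargs": {"motion": [{"x": 0,"y": 0,"z": 0,"spin": -9,"fingers": 1},{"x": 0,"y": 0,"z": 0,"spin": -19,"fingers": 1},{"x": 0,"y": 0,"z": 0,"spin": -29,"fingers": 1},{"x": 0,"y": 0,"z": 0,"spin": -38,"fingers": 1},{"x": 0,"y": 0,"z": 0,"spin": -40,"fingers": 1},{"x": 0,"y": 0,"z": 0,"spin": -40,"fingers": 1}]}}

```text
clock: 41.98
eef_pos: [0.6083, 0.0085, 0.0468]
tool_rot: [0.006, 1.0, 0.0, 0.0]
ft_force: [-9.4, -0.3, 19.7]
grip_width: 0.0103
grasp_force: 66.0
```

{"fn": "jog_arm", "kwargs": {"motion": [{"x": 0,"y": 0,"z": -3,"spin": 1,"fingers": 1},{"x": 0,"y": 0,"z": -6,"spin": 2,"fingers": 1},{"x": 0,"y": 0,"z": -9.5,"spin": 3,"fingers": 1},{"x": 0,"y": 0,"z": -9.5,"spin": 3,"fingers": 1},{"x": 0,"y": 0,"z": -9.5,"spin": 3,"fingers": 0.4},{"x": 0,"y": 0,"z": -9.5,"spin": 3,"fingers": -0.2},{"x": 0,"y": 0,"z": -9.5,"spin": 3,"fingers": -0.2},{"x": 0,"y": 0,"z": -30,"spin": 3,"fingers": -0.2}]}}

```text
clock: 42.98
eef_pos: [0.6072, 0.0088, 0.072]
tool_rot: [0.031, 1.0, -0.0, -0.002]
ft_force: [0.1, 0.4, 0.6]
grip_width: 0.0511
grasp_force: 0.0
```

{"fn": "jog_arm", "kwargs": {"motion": [{"x": 0,"y": 0,"z": -40,"spin": 0,"fingers": -0.2},{"x": 0,"y": 0,"z": -60,"spin": 0,"fingers": -0.2},{"x": 0,"y": 0,"z": -60,"spin": 0,"fingers": -0.2},{"x": 0,"y": 0,"z": -60,"spin": 0,"fingers": -0.2}]}}

```text
clock: 43.48
eef_pos: [0.608, 0.0087, 0.1327]
tool_rot: [0.031, 1.0, -0.0, -0.001]
ft_force: [0.0, -0.3, 0.0]
grip_width: 0.0513
grasp_force: 0.0
```

```bash
python3 go.py .471 -.0312 .13 85.5 .464 -.1094 .13 85.5
```

```text
now 43.475 [0.608  0.0087 0.1327] th 86.46 j6 0.08 tilt [-0.0015  0.     -1.    ]
x 134.3 y -48.3 z 2.7 spin 1.0
x 0.8 y -78.5 z -0.0 spin -0.0
```

{"fn": "jog_arm", "kwargs": {"motion": [{"x": 25,"y": -23,"z": 0,"spin": 0,"fingers": -0.2},{"x": 60,"y": -54,"z": 0,"spin": 0,"fingers": -0.2},{"x": 95,"y": -85,"z": 0,"spin": 0.5,"fingers": -0.2},{"x": 125,"y": -115,"z": 0,"spin": 1,"fingers": -0.2},{"x": 135,"y": -127,"z": 0,"spin": 1,"fingers": -0.2},{"x": 135,"y": -127,"z": 0,"spin": 1,"fingers": -0.2},{"x": 135,"y": -127,"z": 0,"spin": 1,"fingers": -0.2}]}}

```text
clock: 44.35
eef_pos: [0.467, -0.1092, 0.1336]
tool_rot: [0.039, 0.999, 0.0, 0.0]
ft_force: [-0.3, 0.2, 0.0]
grip_width: 0.0511
grasp_force: 0.0
```

```bash
python3 go.py .465 -.1098 .0495 85.5; python3 -c "
from h import *
t=camera('top');s=camera('scene');save(s,'s8.png');save(t,'t8.png')
I=np.hstack([cv2.resize(cv2.imread('pics/t8.png')[130:230,250:350],(400,400),interpolation=cv2.INTER_CUBIC),cv2.resize(cv2.imread('pics/s8.png')[150:250,260:360],(400,400))])
cv2.imwrite('pics/v8.png',I)"
```

```text
now 44.35 [ 0.467  -0.1092  0.1336] th 85.51 j6 -0.15 tilt [ 5.e-04  4.e-04 -1.e+00]
x 2.0 y -0.7 z 84.1 spin 0.0
```

View pics/v8.png

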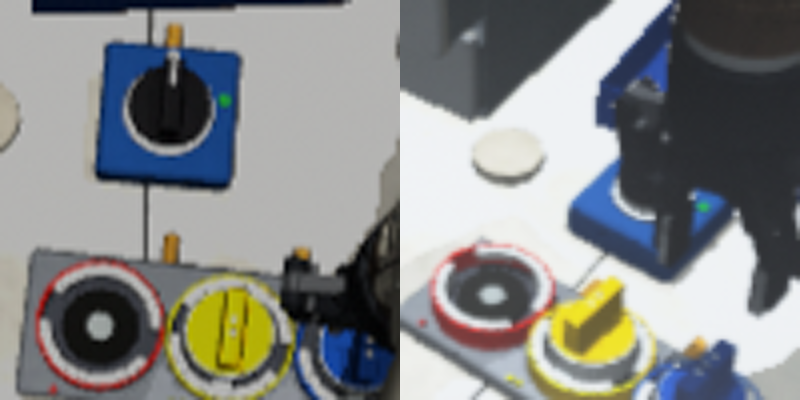

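The knob's line points at the white dot, so it is at vent, and both caps are still locked. I'll grip and unlock blue.

{"fn": "jog_arm", "kwargs": {"motion": [{"x": 1.5,"y": -0.5,"z": 25,"spin": 0,"fingers": -0.2},{"x": 1.5,"y": -0.5,"z": 50,"spin": 0,"fingers": -0.2},{"x": 1.5,"y": -0.5,"z": 70,"spin": 0,"fingers": -0.2},{"x": 1.5,"y": -0.5,"z": 84,"spin": 0,"fingers": -0.2},{"x": 1.5,"y": -0.5,"z": 84,"spin": 0,"fingers": 0.3},{"x": 1.5,"y": -0.5,"z": 84,"spin": 0,"fingers": 0.6},{"x": 1.5,"y": -0.5,"z": 84,"spin": 0,"fingers": 1},{"x": 1.5,"y": -0.5,"z": 84,"spin": 0,"fingers": 1}]}}

```text
clock: 45.45
eef_pos: [0.4653, -0.1102, 0.0507]
tool_rot: [0.04, 0.999, 0.0, 0.001]
ft_force: [-0.1, 1.3, 3.9]
grip_width: 0.0105
grasp_force: 60.6
```

{"fn": "jog_arm", "kwargs": {"motion": [{"x": 0,"y": 0,"z": 0,"spin": 0,"fingers": 1},{"x": 0,"y": 0,"z": 2,"spin": 0,"fingers": 1},{"x": 0,"y": 0,"z": 4,"spin": 0,"fingers": 1},{"x": 0,"y": 0,"z": 6,"spin": 0,"fingers": 1},{"x": 0,"y": 0,"z": 8,"spin": 0,"fingers": 1},{"x": 0,"y": 0,"z": 8,"spin": 0,"fingers": 1}]}}

```text
clock: 46.2
eef_pos: [0.4655, -0.1102, 0.0449]
tool_rot: [0.04, 0.999, -0.0, 0.002]
ft_force: [-4.9, 3.0, 23.8]
grip_width: 0.0108
grasp_force: 63.6
```

{"fn": "jog_arm", "kwargs": {"motion": [{"x": 0,"y": 0,"z": -0.5,"spin": -8,"fingers": 1},{"x": 0,"y": 0,"z": -0.5,"spin": -17,"fingers": 1},{"x": 0,"y": 0,"z": -0.5,"spin": -26,"fingers": 1},{"x": 0,"y": 0,"z": -0.5,"spin": -35,"fingers": 1},{"x": 0,"y": 0,"z": -0.5,"spin": -38,"fingers": 1},{"x": 0,"y": 0,"z": -0.5,"spin": -38,"fingers": 1}]}}

```text
clock: 46.95
eef_pos: [0.4654, -0.1103, 0.0449]
tool_rot: [-0.288, 0.958, -0.001, 0.001]
ft_force: [-4.1, 2.2, 19.4]
grip_width: 0.0108
grasp_force: 63.1
```

{"fn": "jog_arm", "kwargs": {"motion": [{"x": 0,"y": 0,"z": 0,"spin": -8,"fingers": 1},{"x": 0,"y": 0,"z": 0,"spin": -17,"fingers": 1},{"x": 0,"y": 0,"z": 0,"spin": -26,"fingers": 1},{"x": 0,"y": 0,"z": 0,"spin": -35,"fingers": 1},{"x": 0,"y": 0,"z": 0,"spin": -38,"fingers": 1},{"x": 0,"y": 0,"z": 0,"spin": -38,"fingers": 1}]}}

```text
clock: 47.7
eef_pos: [0.4655, -0.1104, 0.0449]
tool_rot: [-0.584, 0.812, -0.001, 0.001]
ft_force: [-3.5, 2.6, 19.0]
grip_width: 0.0108
grasp_force: 63.1
```

{"fn": "jog_arm", "kwargs": {"motion": [{"x": 0,"y": 0,"z": -3,"spin": 0,"fingers": 1},{"x": 0,"y": 0,"z": -6,"spin": 0,"fingers": 1},{"x": 0,"y": 0,"z": -9,"spin": 0,"fingers": 1},{"x": 0,"y": 0,"z": -12,"spin": 0,"fingers": 1},{"x": 0,"y": 0,"z": -14,"spin": 0,"fingers": 1}]}}

```text
clock: 48.32
eef_pos: [0.4636, -0.1101, 0.0557]
tool_rot: [-0.584, 0.812, 0.001, -0.001]
ft_force: [-0.3, -1.0, -1.8]
grip_width: 0.0107
grasp_force: 60.1
```

Free, with only the cap's weight showing. I'll lift it and carry it to the mat.

{"fn": "jog_arm", "kwargs": {"motion": [{"x": 0,"y": 0,"z": -10,"spin": 0,"fingers": 1},{"x": 0,"y": 0,"z": -30,"spin": 0,"fingers": 1},{"x": 0,"y": 0,"z": -60,"spin": 0,"fingers": 1},{"x": 0,"y": 0,"z": -90,"spin": 0,"fingers": 1},{"x": 0,"y": 0,"z": -95,"spin": 0,"fingers": 1},{"x": 0,"y": 0,"z": -95,"spin": 0,"fingers": 1}]}}

```text
clock: 49.08
eef_pos: [0.4643, -0.1101, 0.151]
tool_rot: [-0.584, 0.812, 0.0, -0.0]
ft_force: [-0.3, 0.1, -2.1]
grip_width: 0.0103
grasp_force: 60.2
```

```bash
python3 go.py .45 .1 .15 177 .434 .293 .12 190 .434 .293 .032 190
```

```text
now 49.075 [ 0.4643 -0.1101  0.151 ] th 161.46 j6 -1.48 tilt [-2.e-04 -0.e+00 -1.e+00]
x -194.7 y 80.3 z 1.0 spin -15.5
x -191.9 y 26.1 z 30.0 spin -13.0
x 0.0 y -0.0 z 88.0 spin -0.0
```

{"fn": "jog_arm", "kwargs": {"motion": [{"x": -25,"y": 10,"z": 0,"spin": -2,"fingers": 1},{"x": -60,"y": 25,"z": 0,"spin": -5,"fingers": 1},{"x": -100,"y": 41,"z": 0,"spin": -8,"fingers": 1},{"x": -140,"y": 58,"z": 0,"spin": -11,"fingers": 1},{"x": -180,"y": 74,"z": 0,"spin": -14,"fingers": 1},{"x": -195,"y": 80,"z": 0,"spin": -15.5,"fingers": 1},{"x": -195,"y": 80,"z": 0,"spin": -15.5,"fingers": 1}]}}

```text
clock: 49.95
eef_pos: [0.4498, 0.1005, 0.1502]
tool_rot: [-0.689, 0.725, 0.0, -0.001]
ft_force: [-0.1, 0.1, -0.7]
grip_width: 0.0105
grasp_force: 60.1
```

{"fn": "jog_arm", "kwargs": {"motion": [{"x": -25,"y": 3,"z": 2,"spin": -2,"fingers": 1},{"x": -60,"y": 8,"z": 6,"spin": -4,"fingers": 1},{"x": -100,"y": 14,"z": 12,"spin": -7,"fingers": 1},{"x": -140,"y": 19,"z": 18,"spin": -9,"fingers": 1},{"x": -180,"y": 24,"z": 26,"spin": -12,"fingers": 1},{"x": -192,"y": 26,"z": 30,"spin": -13,"fingers": 1},{"x": -192,"y": 26,"z": 30,"spin": -13,"fingers": 1},{"x": -192,"y": 26,"z": 30,"spin": -13,"fingers": 1}]}}

```text
clock: 50.95
eef_pos: [0.4351, 0.2916, 0.1213]
tool_rot: [0.765, -0.644, 0.0, 0.001]
ft_force: [0.3, -1.1, -1.0]
grip_width: 0.0105
grasp_force: 60.1
```

{"fn": "jog_arm", "kwargs": {"motion": [{"x": 0,"y": 0,"z": 25,"spin": 0,"fingers": 1},{"x": 0,"y": 0,"z": 50,"spin": 0,"fingers": 1},{"x": 0,"y": 0,"z": 70,"spin": 0,"fingers": 1},{"x": 0,"y": 0,"z": 80,"spin": 0,"fingers": 1},{"x": 0,"y": 0,"z": 84,"spin": 0,"fingers": 1},{"x": 0,"y": 0,"z": 84,"spin": 0,"fingers": 1}]}}

```text
clock: 51.7
eef_pos: [0.4353, 0.2932, 0.0378]
tool_rot: [0.766, -0.643, 0.0, -0.0]
ft_force: [0.1, 0.6, -1.5]
grip_width: 0.0107
grasp_force: 60.1
```

{"fn": "jog_arm", "kwargs": {"motion": [{"x": 0,"y": 0,"z": 3,"spin": 0,"fingers": 1},{"x": 0,"y": 0,"z": 5,"spin": 0,"fingers": 1},{"x": 0,"y": 0,"z": 7,"spin": 0,"fingers": 1},{"x": 0,"y": 0,"z": 7.5,"spin": 0,"fingers": 1},{"x": 0,"y": 0,"z": 7.5,"spin": 0,"fingers": 1}]}}

```text
clock: 52.32
eef_pos: [0.435, 0.2934, 0.0307]
tool_rot: [0.766, -0.643, 0.0, -0.0]
ft_force: [-2.2, -1.4, 5.2]
grip_width: 0.0109
grasp_force: 61.0
```

Contact with the mat. Release, lift and go to the yellow port.

{"fn": "jog_arm", "kwargs": {"motion": [{"x": 0,"y": 0,"z": 0,"spin": 0,"fingers": 0.6},{"x": 0,"y": 0,"z": 0,"spin": 0,"fingers": 0.2},{"x": 0,"y": 0,"z": 0,"spin": 0,"fingers": -0.2},{"x": 0,"y": 0,"z": -5,"spin": 0,"fingers": -0.2},{"x": 0,"y": 0,"z": -30,"spin": 0,"fingers": -0.2},{"x": 0,"y": 0,"z": -70,"spin": 0,"fingers": -0.2},{"x": 0,"y": 0,"z": -110,"spin": 0,"fingers": -0.2},{"x": 0,"y": 0,"z": -110,"spin": 0,"fingers": -0.2}]}}

```text
clock: 53.32
eef_pos: [0.4373, 0.2949, 0.1439]
tool_rot: [0.766, -0.643, 0.001, -0.004]
ft_force: [-0.3, -0.3, 0.2]
grip_width: 0.051
grasp_force: 0.0
```

```bash
python3 go.py .46 .14 .14 138 .472 -.0305 .13 85.5; python3 -c "
from h import *
c=camera('scene');save(c,'s9.png')
m=mask(c,'b',regof(c,(.434,.293),.03,25));print(cv2.boundingRect(big(m)))
c=dict(np.load('/tmp/scene.npz'));m=mask(c,'b',regof(c,(.434,.293),.03,25));print(cv2.boundingRect(big(m)))"
```

```text
now 53.325 [0.4373 0.2949 0.1439] th -170.04 j6 -1.15 tilt [ 0.007   0.0047 -1.    ]
x 156.5 y 4.4 z 3.9 spin 52.0
x 118.7 y -123.0 z 10.0 spin 52.5
(190, 184, 19, 18)
(190, 185, 19, 17)
```

{"fn": "jog_arm", "kwargs": {"motion": [{"x": 22,"y": 1,"z": 0,"spin": 8,"fingers": -0.2},{"x": 50,"y": 2,"z": 0,"spin": 17,"fingers": -0.2},{"x": 80,"y": 3,"z": 2,"spin": 26,"fingers": -0.2},{"x": 110,"y": 4,"z": 2,"spin": 36,"fingers": -0.2},{"x": 140,"y": 4,"z": 4,"spin": 45,"fingers": -0.2},{"x": 156.5,"y": 4.4,"z": 4,"spin": 52,"fingers": -0.2},{"x": 156.5,"y": 4.4,"z": 4,"spin": 52,"fingers": -0.2}]}}

```text
clock: 54.25
eef_pos: [0.4567, 0.1373, 0.1346]
tool_rot: [-0.406, 0.914, 0.0, -0.001]
ft_force: [-0.8, -0.5, -0.2]
grip_width: 0.0511
grasp_force: 0.0
```

{"fn": "jog_arm", "kwargs": {"motion": [{"x": 18,"y": -18,"z": 2,"spin": 8,"fingers": -0.2},{"x": 40,"y": -41,"z": 4,"spin": 17,"fingers": -0.2},{"x": 62,"y": -64,"z": 6,"spin": 26,"fingers": -0.2},{"x": 84,"y": -87,"z": 8,"spin": 36,"fingers": -0.2},{"x": 105,"y": -109,"z": 10,"spin": 45,"fingers": -0.2},{"x": 118.7,"y": -123,"z": 10,"spin": 52.5,"fingers": -0.2},{"x": 118.7,"y": -123,"z": 10,"spin": 52.5,"fingers": -0.2},{"x": 118.7,"y": -123,"z": 10,"spin": 52.5,"fingers": -0.2}]}}

```text
clock: 55.25
eef_pos: [0.4692, -0.0312, 0.1254]
tool_rot: [0.038, 0.999, 0.0, -0.0]
ft_force: [0.2, 0.6, -0.7]
grip_width: 0.0513
grasp_force: 0.0
```

```bash
python3 go.py .472 -.0305 .05 85.5
```

```text
now 55.25 [ 0.4692 -0.0312  0.1254] th 85.64 j6 0.01 tilt [-8.e-04  6.e-04 -1.e+00]
x -2.7 y 0.9 z 75.4 spin 0.1
```

{"fn": "jog_arm", "kwargs": {"motion": [{"x": -2,"y": 1,"z": 25,"spin": 0,"fingers": -0.2},{"x": -2,"y": 1,"z": 50,"spin": 0,"fingers": -0.2},{"x": -2,"y": 1,"z": 68,"spin": 0,"fingers": -0.2},{"x": -2,"y": 1,"z": 76,"spin": 0,"fingers": -0.2},{"x": -2,"y": 1,"z": 76,"spin": 0,"fingers": 0.3},{"x": -2,"y": 1,"z": 76,"spin": 0,"fingers": 0.6},{"x": -2,"y": 1,"z": 76,"spin": 0,"fingers": 1},{"x": -2,"y": 1,"z": 76,"spin": 0,"fingers": 1}]}}

```text
clock: 56.25
eef_pos: [0.4723, -0.0309, 0.0508]
tool_rot: [0.039, 0.999, 0.0, 0.001]
ft_force: [-1.1, 2.7, 4.0]
grip_width: 0.0103
grasp_force: 61.0
```

{"fn": "jog_arm", "kwargs": {"motion": [{"x": 0,"y": 0,"z": 0,"spin": 0,"fingers": 1},{"x": 0,"y": 0,"z": 2,"spin": 0,"fingers": 1},{"x": 0,"y": 0,"z": 4,"spin": 0,"fingers": 1},{"x": 0,"y": 0,"z": 6,"spin": 0,"fingers": 1},{"x": 0,"y": 0,"z": 8,"spin": 0,"fingers": 1},{"x": 0,"y": 0,"z": 8,"spin": 0,"fingers": 1}]}}

```text
clock: 57.0
eef_pos: [0.4724, -0.031, 0.045]
tool_rot: [0.039, 0.999, 0.0, 0.002]
ft_force: [-6.1, 3.2, 26.5]
grip_width: 0.0107
grasp_force: 64.2
```

{"fn": "jog_arm", "kwargs": {"motion": [{"x": 0,"y": 0,"z": -0.5,"spin": -8,"fingers": 1},{"x": 0,"y": 0,"z": -0.5,"spin": -17,"fingers": 1},{"x": 0,"y": 0,"z": -0.5,"spin": -26,"fingers": 1},{"x": 0,"y": 0,"z": -0.5,"spin": -35,"fingers": 1},{"x": 0,"y": 0,"z": -0.5,"spin": -38,"fingers": 1},{"x": 0,"y": 0,"z": -0.5,"spin": -38,"fingers": 1}]}}

```text
clock: 57.75
eef_pos: [0.4726, -0.0319, 0.045]
tool_rot: [-0.288, 0.958, -0.001, 0.001]
ft_force: [-5.4, 0.3, 21.7]
grip_width: 0.0104
grasp_force: 63.5
```

{"fn": "jog_arm", "kwargs": {"motion": [{"x": 0,"y": 0,"z": 0,"spin": -8,"fingers": 1},{"x": 0,"y": 0,"z": 0,"spin": -17,"fingers": 1},{"x": 0,"y": 0,"z": 0,"spin": -26,"fingers": 1},{"x": 0,"y": 0,"z": 0,"spin": -35,"fingers": 1},{"x": 0,"y": 0,"z": 0,"spin": -38,"fingers": 1},{"x": 0,"y": 0,"z": 0,"spin": -38,"fingers": 1}]}}

```text
clock: 58.5
eef_pos: [0.4722, -0.0317, 0.045]
tool_rot: [-0.584, 0.812, -0.001, 0.001]
ft_force: [-5.5, 1.2, 22.2]
grip_width: 0.0108
grasp_force: 63.7
```

{"fn": "jog_arm", "kwargs": {"motion": [{"x": 0,"y": 0,"z": -3,"spin": 0,"fingers": 1},{"x": 0,"y": 0,"z": -6,"spin": 0,"fingers": 1},{"x": 0,"y": 0,"z": -9,"spin": 0,"fingers": 1},{"x": 0,"y": 0,"z": -12,"spin": 0,"fingers": 1},{"x": 0,"y": 0,"z": -14,"spin": 0,"fingers": 1}]}}

```text
clock: 59.12
eef_pos: [0.4707, -0.0315, 0.0557]
tool_rot: [-0.584, 0.812, 0.0, -0.001]
ft_force: [0.0, 0.3, -2.3]
grip_width: 0.0106
grasp_force: 60.1
```

{"fn": "jog_arm", "kwargs": {"motion": [{"x": 0,"y": 0,"z": -10,"spin": 0,"fingers": 1},{"x": 0,"y": 0,"z": -30,"spin": 0,"fingers": 1},{"x": 0,"y": 0,"z": -60,"spin": 0,"fingers": 1},{"x": 0,"y": 0,"z": -90,"spin": 0,"fingers": 1},{"x": 0,"y": 0,"z": -100,"spin": 0,"fingers": 1},{"x": 0,"y": 0,"z": -100,"spin": 0,"fingers": 1}]}}

```text
clock: 59.88
eef_pos: [0.4718, -0.0313, 0.1566]
tool_rot: [-0.584, 0.812, -0.0, 0.0]
ft_force: [-0.3, -0.3, -1.6]
grip_width: 0.0111
grasp_force: 60.2
```

```bash
python3 go.py .46 .18 .155 177 .443 .378 .145 190 .443 .378 .0308 190; python3 -c "
from h import *
c=camera('scene');save(c,'s10.png')
m=mask(c,'b',regof(c,(.434,.293),.03,25));print(cv2.boundingRect(big(m)))"
```

```text
now 59.875 [ 0.4718 -0.0313  0.1566] th 161.46 j6 -1.31 tilt [ 1.1e-03 -1.0e-04 -1.0e+00]
x -196.6 y 78.3 z 1.6 spin -15.5
x -196.8 y 27.3 z 10.0 spin -13.0
x 0.0 y -0.0 z 114.2 spin -0.0
(190, 184, 20, 18)
```

{"fn": "jog_arm", "kwargs": {"motion": [{"x": -25,"y": 10,"z": 0,"spin": -2,"fingers": 1},{"x": -60,"y": 24,"z": 0,"spin": -5,"fingers": 1},{"x": -100,"y": 40,"z": 0,"spin": -8,"fingers": 1},{"x": -140,"y": 56,"z": 0,"spin": -11,"fingers": 1},{"x": -180,"y": 72,"z": 0,"spin": -14,"fingers": 1},{"x": -197,"y": 78,"z": 0,"spin": -15.5,"fingers": 1},{"x": -197,"y": 78,"z": 0,"spin": -15.5,"fingers": 1}]}}

```text
clock: 60.8
eef_pos: [0.4595, 0.1807, 0.1551]
tool_rot: [-0.689, 0.725, 0.0, -0.001]
ft_force: [-0.0, -0.2, -1.8]
grip_width: 0.0103
grasp_force: 60.2
```

{"fn": "jog_arm", "kwargs": {"motion": [{"x": -25,"y": 3,"z": 2,"spin": -2,"fingers": 1},{"x": -60,"y": 8,"z": 4,"spin": -4,"fingers": 1},{"x": -100,"y": 14,"z": 6,"spin": -7,"fingers": 1},{"x": -140,"y": 19,"z": 8,"spin": -9,"fingers": 1},{"x": -180,"y": 25,"z": 10,"spin": -12,"fingers": 1},{"x": -197,"y": 27,"z": 10,"spin": -13,"fingers": 1},{"x": -197,"y": 27,"z": 10,"spin": -13,"fingers": 1},{"x": -197,"y": 27,"z": 10,"spin": -13,"fingers": 1}]}}

```text
clock: 61.8
eef_pos: [0.444, 0.3766, 0.1461]
tool_rot: [0.765, -0.644, 0.0, 0.001]
ft_force: [0.2, -0.7, -1.8]
grip_width: 0.0107
grasp_force: 60.2
```

{"fn": "jog_arm", "kwargs": {"motion": [{"x": 0,"y": 0,"z": 25,"spin": 0,"fingers": 1},{"x": 0,"y": 0,"z": 55,"spin": 0,"fingers": 1},{"x": 0,"y": 0,"z": 85,"spin": 0,"fingers": 1},{"x": 0,"y": 0,"z": 100,"spin": 0,"fingers": 1},{"x": 0,"y": 0,"z": 107,"spin": 0,"fingers": 1},{"x": 0,"y": 0,"z": 107,"spin": 0,"fingers": 1}]}}

```text
clock: 62.55
eef_pos: [0.4441, 0.3783, 0.0397]
tool_rot: [0.766, -0.643, 0.0, -0.0]
ft_force: [0.2, 0.4, -1.3]
grip_width: 0.0105
grasp_force: 60.1
```

{"fn": "jog_arm", "kwargs": {"motion": [{"x": 0,"y": 0,"z": 4,"spin": 0,"fingers": 1},{"x": 0,"y": 0,"z": 7,"spin": 0,"fingers": 1},{"x": 0,"y": 0,"z": 8.5,"spin": 0,"fingers": 1},{"x": 0,"y": 0,"z": 9.3,"spin": 0,"fingers": 1},{"x": 0,"y": 0,"z": 9.3,"spin": 0,"fingers": 1}]}}

```text
clock: 63.18
eef_pos: [0.4436, 0.3785, 0.0309]
tool_rot: [0.766, -0.643, 0.0, -0.0]
ft_force: [-2.2, -1.2, 5.7]
grip_width: 0.0107
grasp_force: 61.0
```

{"fn": "jog_arm", "kwargs": {"motion": [{"x": 0,"y": 0,"z": 0,"spin": 0,"fingers": 0.6},{"x": 0,"y": 0,"z": 0,"spin": 0,"fingers": 0.2},{"x": 0,"y": 0,"z": 0,"spin": 0,"fingers": -0.2},{"x": 0,"y": 0,"z": -5,"spin": 0,"fingers": -0.2},{"x": 0,"y": 0,"z": -30,"spin": 0,"fingers": -0.2},{"x": 0,"y": 0,"z": -70,"spin": 0,"fingers": -0.2},{"x": 0,"y": 0,"z": -110,"spin": 0,"fingers": -0.2},{"x": 0,"y": 0,"z": -110,"spin": 0,"fingers": -0.2}]}}

```text
clock: 64.18
eef_pos: [0.446, 0.3804, 0.1446]
tool_rot: [0.766, -0.643, 0.001, -0.004]
ft_force: [-0.3, 0.2, -0.4]
grip_width: 0.0508
grasp_force: 0.0
```

{"fn": "jog_arm", "kwargs": {"motion": [{"x": 0,"y": 40,"z": -30,"spin": 0,"fingers": -0.2},{"x": 0,"y": 80,"z": -30,"spin": 0,"fingers": -0.2},{"x": 0,"y": 120,"z": -30,"spin": 0,"fingers": -0.2},{"x": 0,"y": 160,"z": -30,"spin": 0,"fingers": -0.2},{"x": 0,"y": 160,"z": -30,"spin": 0,"fingers": -0.2}]}}

```text
clock: 64.8
eef_pos: [0.2834, 0.3494, 0.1694]
tool_rot: [0.767, -0.642, -0.0, 0.001]
ft_force: [0.9, 0.6, 1.1]
grip_width: 0.0513
grasp_force: 0.0
```

```bash
python3 -c "
from h import *
s=camera('scene');t=camera('top');save(s,'s11.png');save(t,'t11.png')
I=np.hstack([cv2.resize(cv2.imread('pics/t11.png')[130:250,100:360],(480,222),interpolation=cv2.INTER_CUBIC),cv2.resize(cv2.imread('pics/s11.png')[150:250,150:294],(320,222))])
cv2.imwrite('pics/v11.png',I);print(readout.get_obs()['eef_pos'])"
```

```text
[0.28608581 0.35084763 0.16985449]
```

View pics/v11.png

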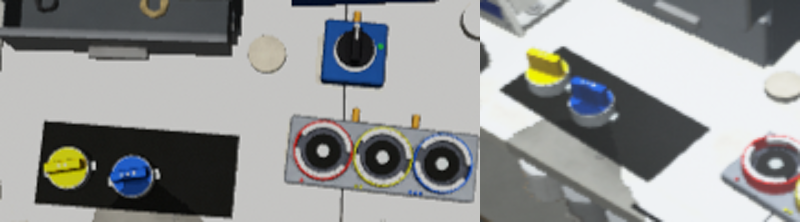

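Both caps stand upright on the mat, yellow at (67,167) and blue at (132,175) in the top crop. The ports are empty and the knob is at vent, (355,50). I'll hand in.

```bash
python3 -c "
from workcell import bot
print(bot.job_done())"
```

```text
the job is handed in; nothing more can be done
None
```

The leak test is done and handed in at about 65 s of the 210 s allowed. The yellow and blue caps (no red today) were locked and unlocked again, stand upright on the mat, and the knob is at vent. No verdict came back at hand-in.

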